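Open the toggle jig, load the candle pans and lock it

ROBOT

A 6-joint arm with a two-finger parallel gripper is mounted at the origin on the work surface. World frame = base frame: x ahead of the robot, y to its left, z up, the work surface at z = 0. Lengths are in m, angles in rad, forces in N, time in s.
With the tool pointing down it reaches from about 0.275 to 0.875 m from the base axis. Payload 12.5 kg.
Tool frame: the origin (TCP) lies on the centre line of the jaws, within the pads' length; the fingertips stand 8 mm ahead of it and the grasp point (between the pads) lies 11 mm behind it; z points along the fingers, x is the direction in which the jaws open and shut, and the axes are right-handed (so a half turn about z gives the same grasp; the last joint's range is limited). The gripper opens to 85 mm and grips with 20 to 120 N. Pads are 22 mm wide; open, the fingers measure 114 mm over their backs; the gripper's body (76 mm by 85 mm) begins 54 mm behind the grasp point. The pads swing forward as they close: fully open they stand 13 mm farther back than shut.
Start: joints at [-1.319, 0.351, 1.652, -0, 1.139, -0.085], TCP at [0.182, -0.519, 0.239] pointing down, gripper open.
Joint ranges: [-2.75, 2.75], [-0.79, 2.1], [0.01, 2.65], [-1.57, 4.71], [0.07, 3.14], [-2.87, 2.87]. Speed limits (rad/s): [2.22, 2.22, 2.79, 3.14, 3.14, 3.14].

INTERFACE

Orientations are given as a unit quaternion [x, y, z, w].
In Python, from bench import arm, imaging gives the robot as it stands.
- The arm moves only by the tool jog_arm, never from a script. Its argument "deltas" is a list that holds one entry, the list of rows, each a list of 7 numbers: the turn, a rotation vector about the tool's x, y, z in rad, then the shift along the tool's x, y, z in mm, then the gripper's target within -1 to 1 (fully open at 1, half-way at 0, shut at -1). A call has exactly 8 rows; each row is the pose to reach, as a shift and turn from the pose commanded when the call began, along the tool's axes at that moment; what a row does not reach only later rows make up. A row lasts 1/8 s, in which the tool goes at most 62.5 mm and 10.7 degrees, less where a joint would pass 70% of its speed; a pose out of reach is approached as far as the arm can. A call with a gripper value outside its range is refused whole. The fingers move at their own pace and stop on an object; "squeeze" is the grip in N (left out, the last holds). Time passes only in rows, so rows that repeat a pose let the fingers close, or fill a call up. It gives the time, the measured TCP pose, the force and the opening at its end, in the units of the state.
- arm.get_obs(): the state, without advancing time (a new reading comes with each control period).
- imaging.grab_frame(name): name is "scene" or "top" or "wrist"; returns a dict with "img" (400x640x3 uint8, red, green, blue), "depth" (400x640 float32, m along the optical axis (not along the pixel's ray), 0 where there is no reading), "mtx" (3x3 intrinsics, pixels), "distortion" ([k1, k2, p1, p2, k3] as OpenCV has them; the pictures are not rectified), "R" (3x3) and "t" (3): a world point X has camera coordinates R X + t. Camera axes: x right, y down, z forward; pixel columns grow to the right and rows downward; lengths in m; the calibration is good to about 2 mm. A picture is of the moment at which its call begins.
- arm.job_done(): hands the job in, once; it reports no verdict.
The state is a dict: "time": time; "joint_positions": joint angles; "qvel": joint speeds; "effort": joint torques, N m; "tool_pos": TCP position; "orientation": TCP orientation; "wrist_force": force on the tool from outside, world axes, zero at the start; "torque": the same for the moment, N m; "grip_width": opening from 0.0 (shut) to 1.0 (fully open).
Only numpy, scipy, OpenCV 4.12 (cv2) and the standard library are available. Lean on these libraries where they do the work, as an engineer would, in place of code of your own. Each camera call takes 0.05 s, during which the arm holds its last target.

TASK

Take the extension bar from the rubber mat, fit it over the jig's toggle handle, swing the handle fully open to draw the keeper back, and put the bar aside; then load every loose wooden candle pan, tube up, into a seat of its own: edge in under the fixed lip first, then lowered until it lies flat on the bottom. When all are in, swing the handle with the bar back past its dead point to its locked stop, so that the keeper holds the pans. Touch the handle with the bar only, leave the bar lying along the middle of its mat at the end, and leave the other things on the table alone.

Things in the scene. Friction and masses are not known exactly. Their poses are not given: they have to be found in the camera images.
- jig: Fixed jig: aluminium plate 110 (x) by 260 (y) by 22 mm high, three round seats in a row along y; toggle at its -y end. Origin: centre of its underside, z up. On its -x edge a fixed steel lip (x -55 to -32, z 22 to 28) overhangs the seats. On +x the sliding keeper (z 23.5 to 29.5): open, it begins 34 mm to +x of the seat centres; locked, 9 mm nearer, over the pans' rims
- seat0 (a point): Centre of the floor of the -y end seat (jig x -8, y -80 mm), axes as the jig. Counterbore 64 mm wide, 10 mm deep, floor 12 mm above the table. The lip's edge runs along y 24 mm to -x of this centre, its underside 10 mm above the floor: no pan drops in flat. Its -x edge goes in first, tilted some 20 degrees, slides under the lip, then the +x side is lowered
- seat1 (a point): Centre of the floor of the middle seat (jig x -8, y 0 mm), axes as the jig. Counterbore 64 mm wide, 10 mm deep, floor 12 mm above the table. The lip's edge runs along y 24 mm to -x of this centre, its underside 10 mm above the floor: no pan drops in flat. Its -x edge goes in first, tilted some 20 degrees, slides under the lip, then the +x side is lowered
- seat2 (a point): Centre of the floor of the +y end seat (jig x -8, y 80 mm), axes as the jig. Counterbore 64 mm wide, 10 mm deep, floor 12 mm above the table. The lip's edge runs along y 24 mm to -x of this centre, its underside 10 mm above the floor: no pan drops in flat. Its -x edge goes in first, tilted some 20 degrees, slides under the lip, then the +x side is lowered
- handle (a joint): Toggle handle, rad about the vertical at pivot, growing counter-clockwise from above. 0 (locked stop, as at the start): points 154.5 degrees from jig +x by way of -y; 1.65 (open stop): 60 degrees from jig +x towards -y. A spring (0.5 N m at 0) holds it locked up to the dead point at about 0.35; beyond, it (up to 0.9 N m) drives the handle on to 1.65
- pivot (a point): Point on the handle's vertical turning axis (jig x -10 mm, y -165 mm), at mid-height of the handle, 41 mm above the table; axes as the jig. The hub has a radius of 14 mm
- handle_tip (a point): Outer end of the handle: a square steel stub 12 mm wide and 14 mm high (34 to 48 mm above the table) that reaches out level to 75 mm from the pivot; its x axis points outwards along the handle. Too short and stiff for fingers
- bar: Loose steel bar 200 mm long, 0.35 kg, lying flat. Origin: underside, mid-length, about its centre of mass; x to its plain end, z up. Shaft 20 wide, 22 mm high. Its last 50 mm (x -100 to -50) is a socket 28 mm wide: slot 16 wide, 16 deep, open below and at the end, roof 6 mm; it is lowered over the handle from above, bar x outwards, bar middle best 132 mm from the pivot
- mat: Fixed black rubber mat, 260 mm (x) by 100 mm (y), 4 mm thick, on the table; origin at the centre of its underside. The bar starts on it and belongs there
- pan0: Loose wooden candle pan (absent in some starts), 80 g: a disc 60 mm wide and 6 mm thick with a tube in the middle, 24 mm wide, rising to 44 mm above the underside, to grip it by (a flare 19 mm in radius, up to 13 mm high, surrounds the tube's foot). Origin: centre of the underside, z up along the tube
- pan1: Loose wooden candle pan (absent in some starts), 80 g: a disc 60 mm wide and 6 mm thick with a tube in the middle, 24 mm wide, rising to 44 mm above the underside, to grip it by (a flare 19 mm in radius, up to 13 mm high, surrounds the tube's foot). Origin: centre of the underside, z up along the tube
- pan2: Loose wooden candle pan (absent in some starts), 80 g: a disc 60 mm wide and 6 mm thick with a tube in the middle, 24 mm wide, rising to 44 mm above the underside, to grip it by (a flare 19 mm in radius, up to 13 mm high, surrounds the tube's foot). Origin: centre of the underside, z up along the tube
- candlestick: Bystander: wooden candlestick, 300 mm tall, foot 90 mm; leave it
- jar: Bystander: small amber jar, 75 mm tall; leave it
- brush: Bystander: brush lying down; leave it
Not all that is in view belongs to the job. Leave any blue or green look-alike of the pan2 alone.

How it is judged:
By the outcome, as a careful person would: the job done as asked, in the order asked, and still so for the second after the job is handed in, with the robot touching nothing.
Of pan0, pan1, pan2 only 2 to 3 are there at a start; the rules pass over those that are not, and their reading is None.
At some moment in a run one of pan0, pan1, pan2, bar may be knocked a few centimetres aside while the robot is not near it.
It also fails if it takes over 210 s, if anything falls off the work surface, if the arm or the gripper's body presses on something with over 40 N, if the wrist force passes 120 N, or if a joint passes its speed limit or range.

## Working session

There is one attempt and no reset: what is moved stays moved. The work goes in short steps, Python scripts to look and compute and a tool call to move; the robot and the scene stay as the last step left them, time stands still between calls to the robot, and variables do not carry over. Pictures are saved under pics/ and viewed, and the job is handed in when it is done.

Besides the shell and the picture viewer there is one more tool, called after "Emit:" by a JSON object that holds its "method" and its "body". jog_arm: Moves the arm, as the interface text tells. Its arguments: {"type":"object","properties":{"deltas":{"type":"array","items":{"type":"array","items":{"type":"array","items":{"type":"number"}}}},"squeeze":{"type":"number"}},"required":["deltas"]}

```bash
ls; mkdir -p pics
cat > h.py <<'E'
import numpy as np, cv2, sys
from scipy.spatial.transform import Rotation as Rot
from bench import arm, imaging
def grab(n,save=None):
    f=imaging.grab_frame(n)
    if save: cv2.imwrite('pics/'+save+'.png',f['img'][:,:,::-1])
    np.savez('last_%s.npz'%n,**{k:np.array(v) for k,v in f.items()})
    return f
def load(n): return dict(np.load('last_%s.npz'%n))
def ray(f,uv):
    p=cv2.undistortPoints(np.array([[uv]],float),np.array(f['mtx'],float),np.array(f['distortion'],float))[0,0]
    R=np.array(f['R']);t=np.array(f['t'])
    return -R.T@t, R.T@np.array([p[0],p[1],1.0])
def onz(f,uv,z):
    c,d=ray(f,uv); return c+d*(z-c[2])/d[2]
def dpt(f,uv):
    u,v=int(round(uv[0])),int(round(uv[1])); z=np.median(f['depth'][v-1:v+2,u-1:u+2]); c,d=ray(f,uv); return c+d*z
def tri(f1,uv1,f2,uv2):
    c1,d1=ray(f1,uv1);c2,d2=ray(f2,uv2);d1/=np.linalg.norm(d1);d2/=np.linalg.norm(d2)
    s=np.linalg.lstsq(np.c_[d1,-d2],c2-c1,rcond=None)[0]
    a=c1+s[0]*d1;b=c2+s[1]*d2; return (a+b)/2,np.linalg.norm(a-b)
def proj(f,X):
    return cv2.projectPoints(np.array(X,float).reshape(-1,3),cv2.Rodrigues(np.array(f['R']))[0],np.array(f['t'],float),np.array(f['mtx'],float),np.array(f['distortion'],float))[0].reshape(-1,2)
E
python3 - <<'E'
from h import *
for n in['scene','top','wrist']:
    f=grab(n,n+'0'); print(n,np.round(-np.array(f['R']).T@f['t'],3),np.round(f['R'],2).tolist(),f['mtx'][0][0],f['distortion'])
o=arm.get_obs();print(o)
E
```

```text
pics
scene [1.146 0.368 1.087] [[-0.56, 0.83, 0.0], [0.67, 0.46, -0.58], [-0.48, -0.33, -0.81]] 482.15031470478016 [-0.00059478  0.          0.          0.          0.        ]
top [ 0.389 -0.04   1.585] [[-0.02, -1.0, -0.02], [-0.99, 0.03, -0.11], [0.11, 0.01, -0.99]] 491.24791931647724 [0.03925449 0.         0.         0.         0.        ]
wrist [ 0.247 -0.496  0.373] [[0.33, -0.94, -0.0], [-0.91, -0.32, 0.27], [-0.26, -0.09, -0.96]] 316.81860742718925 [0.01333039 0.         0.         0.         0.        ]
{'time': 0.15, 'joint_positions': array([-1.31860855e+00,  3.51086776e-01,  1.65223664e+00, -2.60973486e-05,
        1.13910842e+00, -8.46044698e-02]), 'qvel': array([ 0.00095052, -0.00028361, -0.00258108,  0.00036344,  0.0009518 ,
       -0.000653  ]), 'effort': array([ 2.43232762e-04, -5.06251359e+01, -2.91503567e+01, -9.31265185e-05,
        3.36138612e-03,  1.02235958e-06]), 'tool_pos': array([ 0.18171166, -0.51886973,  0.23891154]), 'orientation': array([ 8.15619806e-01, -5.78588071e-01, -3.28134208e-04, -2.61772492e-04]), 'wrist_force': array([-0.68777163,  0.45016383, -0.53808842]), 'torque': array([-0.00376669,  0.04585108,  0.00835715]), 'grip_width': 0.9981416620739954}
```

View pics/scene0.png

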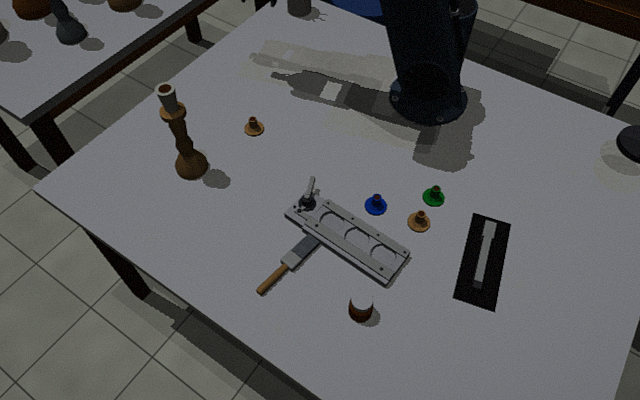

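View pics/top0.png

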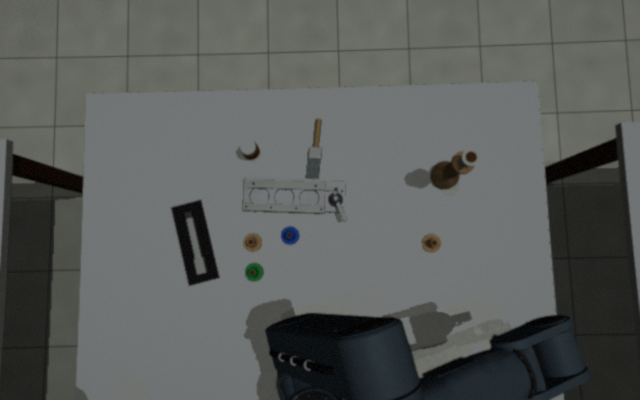

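View pics/wrist0.png

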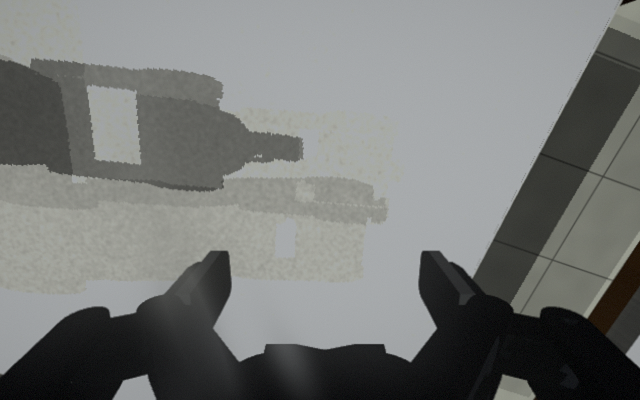

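Scene: bar on its black mat at scene (484,255) / top (195,243). Jig at top (285,195), toggle at its right (-y) end. Candidates for pans: wooden ones at scene (419,221) and (254,126) / top (253,242) and (431,243). Blue (376,205) and green (433,196) are look-alikes, excluded by colour. I'll enlarge and measure coarsely.

Run:
```python
from h import *
s=load('scene');t=load('top')
g=lambda im:np.clip((im/255.)**0.6*255,0,255).astype(np.uint8)
a=cv2.resize(g(s['img'][110:320,230:520]),None,fx=2.7,fy=2.7,interpolation=cv2.INTER_CUBIC)
cv2.imwrite('pics/c1.png',a[:,:,::-1])
b=cv2.resize(g(t['img'][110:300,160:450]),None,fx=2.7,fy=2.7,interpolation=cv2.INTER_CUBIC)
cv2.imwrite('pics/c2.png',b[:,:,::-1])
for nm,us,ut in [('panA tube',(420,213),(253,242)),('panB',(254,121),(431,242))]:
    print(nm,tri(s,us,t,ut),onz(t,ut,.04),dpt(t,ut),dpt(s,us))
hsv=cv2.cvtColor(t['img'],cv2.COLOR_RGB2HSV)
m=((hsv[:,:,1]>90)&(hsv[:,:,0]<25)&(hsv[:,:,2]>50)).astype(np.uint8)
n,l,st,c=cv2.connectedComponentsWithStats(m)
for i in range(1,n):
    if st[i,4]>15: print(st[i],c[i],onz(t,c[i],.01))
blk=(t['img'].max(2)<40).astype(np.uint8)
cs,_=cv2.findContours(blk[180:300,150:230].copy(),cv2.RETR_EXTERNAL,cv2.CHAIN_APPROX_SIMPLE)
for k in cs:
    if cv2.contourArea(k)>300:
        r=cv2.minAreaRect(k+np.array([150,180])); bx=cv2.boxPoints(r); print('mat',r,[onz(t,p,.004).round(3) for p in bx])
```

```text
panA tube (array([0.43688564, 0.19389091, 0.03343508]), np.float64(0.002073031863094769)) [0.43709492 0.19194784 0.04      ] [0.4369414  0.19121544 0.04488226] [0.44199302 0.19618373 0.04177567]
panB (array([ 0.42435852, -0.36689731,  0.03451391]), np.float64(0.0030621791766158733)) [ 0.423371   -0.36444897  0.04      ] [ 0.42326092 -0.36342423  0.04487873] [ 0.43027871 -0.36295716  0.04218996]
[314 120   7  26 111] [316.84684685 132.36036036] [ 0.79084284 -0.01645361  0.01      ]
[452 152  21  21 143] [459.73426573 164.5034965 ] [ 0.67108206 -0.47511998  0.01      ]
[448 177  10  10  50] [452.3  181.36] [ 0.61681219 -0.44845143  0.01      ]
[244 234  17  17 221] [252.28054299 242.05882353] [0.4379102  0.19875374 0.01      ]
[423 235  17  17 203] [431.21674877 242.66009852] [ 0.4219434  -0.37132742  0.01      ]
mat ((194.83987426757812, 242.30615234375), (79.07559967041016, 29.83135986328125), 77.00537872314453) [array([0.558, 0.46 , 0.004]), array([0.577, 0.366, 0.004]), array([0.329, 0.309, 0.004]), array([0.31 , 0.401, 0.004])]
```

View pics/c1.png

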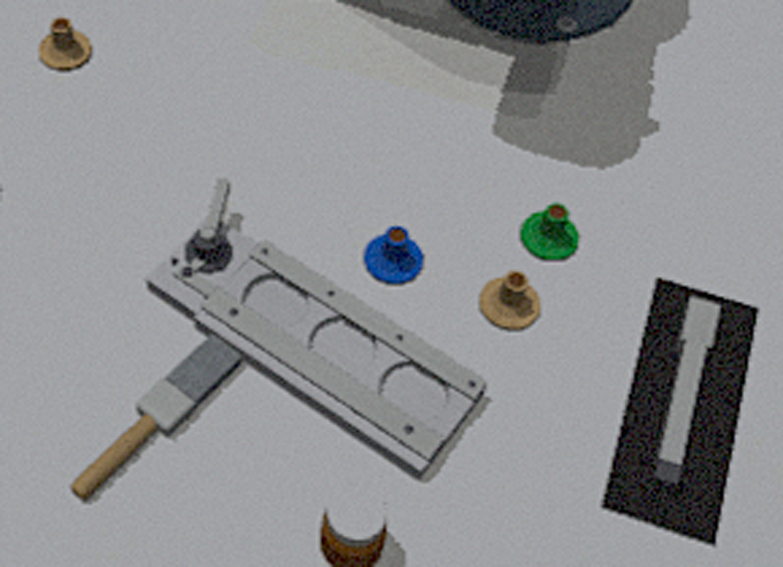

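View pics/c2.png

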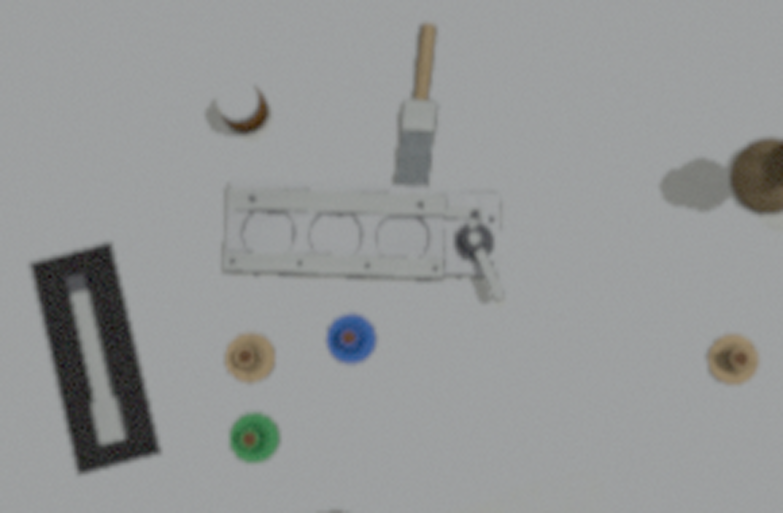

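Shown: socket end of the bar lies nearest the robot (top-crop (108,435)), plain dark-tipped end far. Handle points to lower right. Next, a wrist view of the jig.

```bash
cat >> h.py <<'E'
def down(phi,tilt=None):
    p=np.radians(phi); x=np.array([np.cos(p),np.sin(p),0]);z=np.array([0,0,-1.]);return np.c_[x,np.cross(z,x),z]
def cur():
    o=arm.get_obs();return np.array(o['tool_pos']),Rot.from_quat(o['orientation']).as_matrix(),o
def rel(pos,R,p0=None,R0=None,show=True):
    if p0 is None: p0,R0,_=cur()
    d=R0.T@(np.array(pos)-p0)*1000; r=Rot.from_matrix(R0.T@R).as_rotvec()
    if show: print('rel rot',np.round(r,4).tolist(),'mm',np.round(d,1).tolist(),'| dist',round(float(np.linalg.norm(d)),1),'deg',round(float(np.degrees(np.linalg.norm(r))),1))
    return r,d
def st():
    p,R,o=cur(); print('t',round(o['time'],2),'pos',p.round(4),'phi',round(float(np.degrees(np.arctan2(R[1,0],R[0,0]))),2),'z',R[:,2].round(3),'F',np.round(o['wrist_force'],1),'T',np.round(o['torque'],2),'w',round(o['grip_width'],3),'q',np.degrees(o['joint_positions']).round(0))
E
python3 - <<'E'
from h import *
st(); rel([0.47,-0.03,.25],down(-90))
E
```

```text
t 0.15 pos [ 0.1817 -0.5189  0.2389] phi -70.7 z [-0.     0.001 -1.   ] F [-0.7  0.5 -0.5] T [-0.    0.05  0.01] w 0.998 q [-76.  20.  95.  -0.  65.  -5.]
rel rot [0.0001, 0.0008, 0.3368] mm [-366.1, -433.6, -10.8] | dist 567.7 deg 19.3
```

Emit:
{"method": "jog_arm", "body": {"deltas": [[[0,0,0.34,-45,-54,-1,1],[0,0,0.34,-90,-108,-3,1],[0,0,0.34,-135,-162,-4,1],[0,0,0.34,-180,-216,-5,1],[0,0,0.34,-225,-270,-7,1],[0,0,0.34,-270,-324,-8,1],[0,0,0.34,-300,-360,-10,1],[0,0,0.34,-300,-360,-11,1]]]}}

```text
time: 1.15
tool_pos: [0.4232, -0.1145, 0.2503]
orientation: [-0.707, 0.707, 0.0, 0.0]
wrist_force: [0.9, -0.3, -1.0]
grip_width: 0.997
```

Run:
```python
from h import *
st(); grab('wrist','w1'); grab('top','t1')
```

```text
t 1.15 pos [ 0.4232 -0.1145  0.2503] phi -90.05 z [-0.  0. -1.] F [ 0.9 -0.3 -1. ] T [-0.08  0.03  0.03] w 0.997 q [-21.   8. 109.   0.  63.  69.]
```

View pics/w1.png

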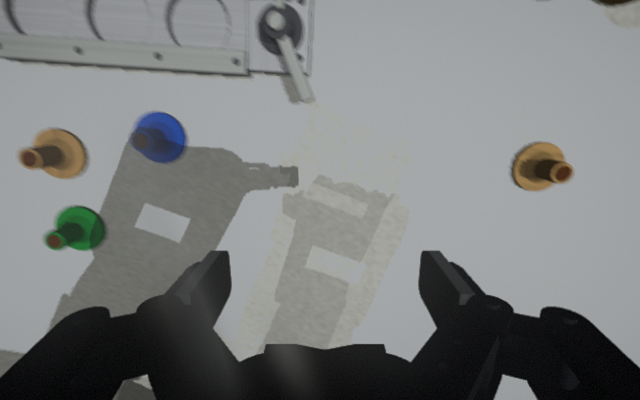

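View pics/t1.png

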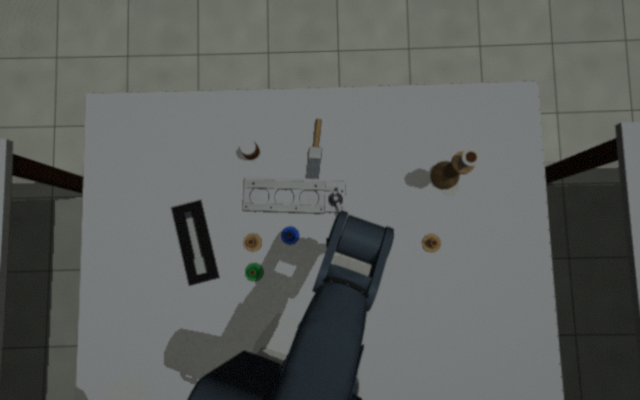

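Only two wooden pans exist (wrist (52,153) and (541,167)); toggle and handle at (280,25)-(305,95). Move forward so the whole jig is in view, then a second viewpoint.

Emit:
{"method": "jog_arm", "body": {"deltas": [[[0,0,0,-27,-55,0,1],[0,0,0,-55,-110,0,1],[0,0,0,-55,-120,0,1],[0,0,0,-55,-120,0,1],[0,0,0,-55,-120,0,1],[0,0,0,-55,-120,0,1],[0,0,0,-55,-120,0,1],[0,0,0,-55,-120,0,1]]]}}

```text
time: 2.25
tool_pos: [0.5424, -0.0625, 0.2504]
orientation: [-0.706, 0.708, -0.0, 0.0]
wrist_force: [-0.0, -0.6, 0.3]
grip_width: 0.999
```

Run:
```python
from h import *
st(); f=grab('wrist','w2'); import shutil; shutil.copy('last_wrist.npz','jigA.npz')
```

```text
t 2.25 pos [ 0.5424 -0.0625  0.2504] phi -90.2 z [ 0. -0. -1.] F [-0.  -0.6  0.3] T [0.02 0.01 0.03] w 0.999 q [-11.  19.  95.  -0.  66.  79.]
```

View pics/w2.png

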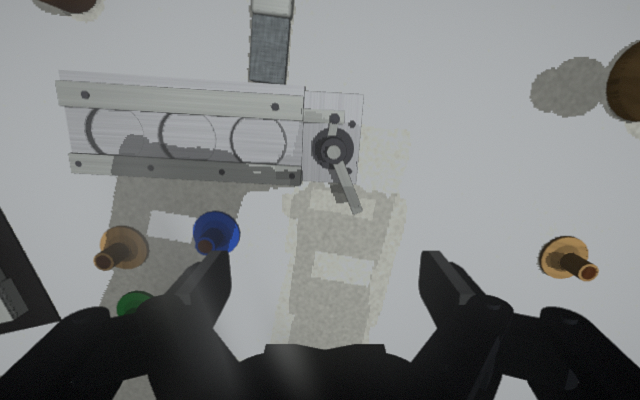

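Emit:
{"method": "jog_arm", "body": {"deltas": [[[0,0,0,-50,10,0,1],[0,0,0,-100,20,0,1],[0,0,0,-150,30,0,1],[0,0,0,-200,40,0,1],[0,0,0,-220,50,0,1],[0,0,0,-220,50,0,1],[0,0,0,-220,50,0,1],[0,0,0,-220,50,0,1]]]}}

```text
time: 3.3
tool_pos: [0.4937, 0.157, 0.2503]
orientation: [-0.706, 0.709, -0.0, 0.0]
wrist_force: [-0.5, -0.1, 0.2]
grip_width: 0.995
```

Run:
```python
from h import *
st(); f=grab('wrist','w3'); import shutil; shutil.copy('last_wrist.npz','jigB.npz')
```

```text
t 3.3 pos [0.4937 0.157  0.2503] phi -90.25 z [ 0. -0. -1.] F [-0.5 -0.1  0.2] T [0.   0.02 0.01] w 0.995 q [ 12.  16.  99.  -0.  65. 103.]
```

View pics/w3.png

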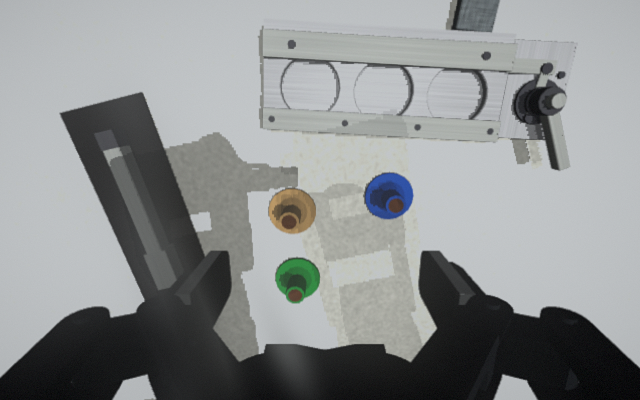

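Both views show the jig well: A: lip corners around (70,153)-(302,185), handle tip (355,210); B: jig at (262,30)-(575,140). Enlarge both for picking features.

Run:
```python
from h import *
for n,(x,y) in [('jigA',(50,60)),('jigB',(255,10))]:
    f=dict(np.load(n+'.npz')); c=f['img'][y:y+165,x:x+330]
    c=cv2.resize(c,None,fx=2.4,fy=2.4,interpolation=cv2.INTER_CUBIC)
    for k in range(0,330,50): cv2.putText(c,str(x+k),(int(k*2.4),10),0,.35,(255,0,0))
    for k in range(0,165,25): cv2.putText(c,str(y+k),(0,int(k*2.4)+4),0,.35,(255,0,0))
    cv2.imwrite('pics/%s.png'%n,c[:,:,::-1])
```

```text
(no output)
```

View pics/jigA.png

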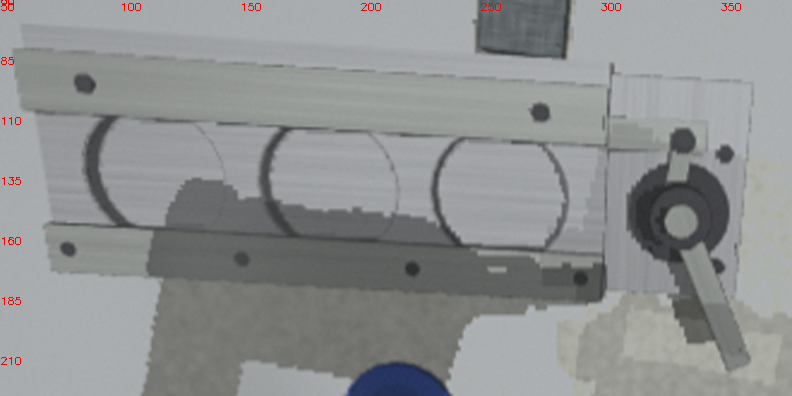

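View pics/jigB.png

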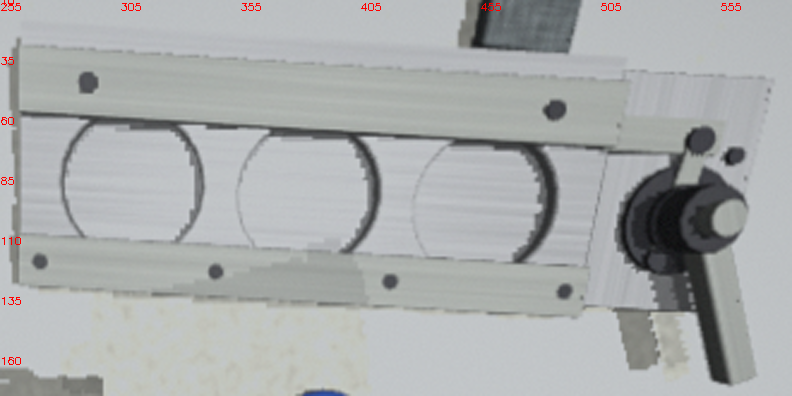

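Run:
```python
from h import *
A=dict(np.load('jigA.npz'));B=dict(np.load('jigB.npz'))
a=lambda u,v:(50+u/2.4-.3,60+v/2.4-.3); b=lambda u,v:(255+u/2.4-.3,10+v/2.4-.3)
P={'s1':((67,249),(40,261)),'s2':((242,258),(216,272)),'s3':((412,269),(390,281)),'s4':((580,278),(565,291)),
'lip in +y':((44,224),(20,233)),'lip in -y':((605,255),(588,266)),'lip out -y':((603,301),(580,318)),'lip out +y':((52,271),(17,284)),
'kp in +y':((22,107),(20,112)),'kp scr1':((84,84),(88,82)),'kp scr2':((540,112),(555,110)),
'hub':((680,222),(728,217)),'tipL':((725,370),(728,383)),'tipR':((749,359),(756,375)),'plate far -y':((752,83),(772,79)),'pin':((682,140),(700,139))}
for k,(u,v) in P.items():
    X,e=tri(A,a(*u),B,b(*v)); print(k,X.round(4),'gap',round(e*1000,1))
```

```text
s1 [0.5544 0.2141 0.0286] gap 0.2
s2 [0.5495 0.1343 0.0276] gap 0.8
s3 [0.5445 0.0547 0.0282] gap 0.1
s4 [ 0.5397 -0.025   0.029 ] gap 0.4
lip in +y [0.5663 0.2225 0.0282] gap 0.4
lip in -y [ 0.5502 -0.0367  0.0238] gap 0.3
lip out -y [ 0.5274 -0.0354  0.0254] gap 0.9
lip out +y [0.5438 0.2256 0.0259] gap 0.5
kp in +y [0.6171 0.2197 0.0286] gap 1.7
kp scr1 [0.6276 0.1897 0.0302] gap 0.0
kp scr2 [ 0.6155 -0.0097  0.0298] gap 0.3
hub [ 0.5702 -0.0716  0.0586] gap 0.3
tipL [ 0.4999 -0.0931  0.0478] gap 0.2
tipR [ 0.5042 -0.1044  0.0477] gap 1.6
plate far -y [ 0.6278 -0.1052  0.021 ] gap 0.2
pin [ 0.6032 -0.0732  0.03  ] gap 0.2
```

Jig fit: lip screws lie on a line with yaw -3.5°, z 28.3 (expected 28); origin ≈(0.5904,0.0918); hub prediction (0.5703,-0.0723) vs measured (0.5702,-0.0716); handle length/angle agree. Now to the bar.

Emit:
{"method": "jog_arm", "body": {"deltas": [[[0,0,-0.185,-30,0,0,1],[0,0,-0.37,-60,0,0,1],[0,0,-0.555,-90,0,0,1],[0,0,-0.74,-120,0,0,1],[0,0,-0.925,-150,0,0,1],[0,0,-1.11,-180,0,0,1],[0,0,-1.295,-210,0,0,1],[0,0,-1.48,-215,0,0,1]]]}}

```text
time: 4.35
tool_pos: [0.4941, 0.3738, 0.2499]
orientation: [0.999, -0.044, -0.0, -0.0]
wrist_force: [-0.3, -0.4, -1.6]
grip_width: 0.997
```

Emit:
{"method": "jog_arm", "body": {"deltas": [[[0,0,-0.185,0,0,0,1],[0,0,-0.37,0,0,0,1],[0,0,-0.555,0,0,0,1],[0,0,-0.74,0,0,0,1],[0,0,-0.925,0,0,0,1],[0,0,-1.11,0,0,0,1],[0,0,-1.295,0,0,0,1],[0,0,-1.48,0,0,0,1]]]}}

```text
time: 5.35
tool_pos: [0.4944, 0.3722, 0.2502]
orientation: [0.768, 0.641, -0.0, 0.0]
wrist_force: [-0.6, -0.0, -0.0]
grip_width: 1.004
```

Run:
```python
from h import *
st(); rel([0.50,0.385,.22],down(102.9))
```

```text
t 5.35 pos [0.4944 0.3722 0.2502] phi 79.71 z [-0. -0. -1.] F [-0.6 -0.  -0. ] T [0.04 0.07 0.01] w 1.004 q [ 33.  27.  83.  -0.  70. -47.]
rel rot [-0.0002, 0.0002, -0.4048] mm [13.6, 3.2, 30.2] | dist 33.2 deg 23.2
```

Run:
```python
from h import *
f=grab('wrist','w4'); import shutil; shutil.copy('last_wrist.npz','barA.npz')
```

Emit:
{"method": "jog_arm", "body": {"deltas": [[[0,0,-0.13,14,20,5,1],[0,0,-0.26,14,40,10,1],[0,0,-0.4,14,60,15,1],[0,0,-0.4,14,60,20,1],[0,0,-0.4,14,60,20,1],[0,0,-0.4,14,60,20,1],[0,0,-0.4,14,60,20,1],[0,0,-0.4,14,60,20,1]]]}}

```text
time: 6.4
tool_pos: [0.5554, 0.3757, 0.2306]
orientation: [0.627, 0.779, 0.0, 0.0]
wrist_force: [0.9, 0.5, -0.0]
grip_width: 1.004
```

Run:
```python
from h import *
st();f=grab('wrist','w5'); import shutil; shutil.copy('last_wrist.npz','barB.npz')
```

```text
t 6.4 pos [0.5554 0.3757 0.2306] phi 102.31 z [ 0.  0. -1.] F [ 0.9  0.5 -0. ] T [ 0.04  0.01 -0.05] w 1.004 q [ 30.  33.  75.   0.  71. -72.]
```

View pics/w4.png

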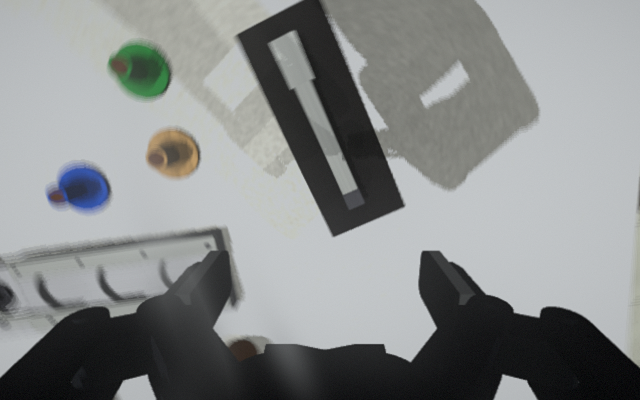

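View pics/w5.png

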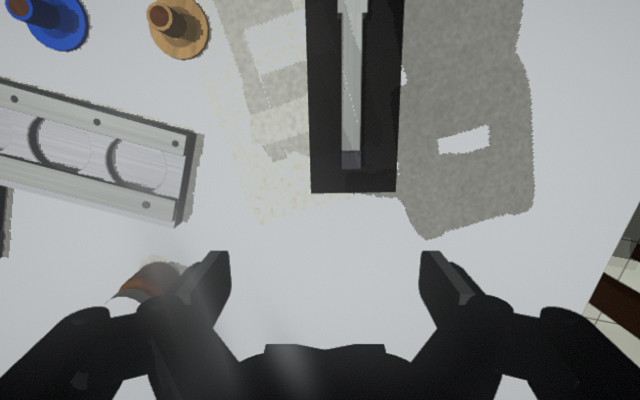

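Shown: B: mat columns 308-405, bar shaft 342-361, dark plain end bottom at row 169, socket shoulder at row ~12; A confirms socket up (295,60). Enlarge and triangulate.

Run:
```python
from h import *
ims=[]
for n,(x,y) in [('barA',(230,0)),('barB',(290,0))]:
    f=dict(np.load(n+'.npz')); c=f['img'][y:y+240,x:x+180]
    c=np.clip((c/255.)**.6*255,0,255).astype(np.uint8)
    c=cv2.resize(c,None,fx=2.2,fy=2.2,interpolation=cv2.INTER_CUBIC)
    for k in range(0,180,25): cv2.putText(c,str(x+k),(int(k*2.2),10),0,.35,(255,0,0))
    for k in range(0,240,25): cv2.putText(c,str(y+k),(0,int(k*2.2)+4),0,.35,(255,0,0))
    ims.append(c)
cv2.imwrite('pics/bars.png',np.hstack(ims)[:,:,::-1])
```

```text
(no output)
```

View pics/bars.png

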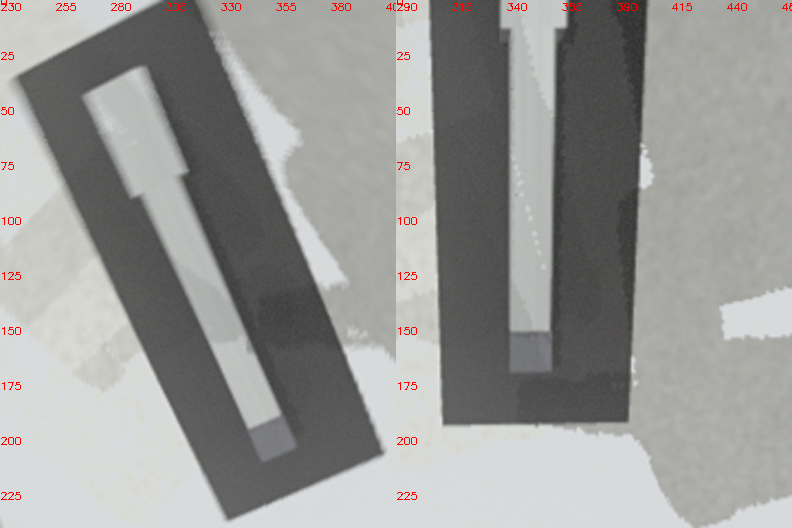

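Run:
```python
from h import *
A=dict(np.load('barA.npz'));B=dict(np.load('barB.npz'))
a=lambda u,v:(230+u/2.2-.3,v/2.2-.3); b=lambda u,v:(290+(u-396)/2.2-.3,v/2.2-.3)
P={'endL':((262,461),(510,372)),'endR':((297,446),(552,372)),'tapeL':((246,430),(510,331)),'tapeR':((279,415),(552,331)),'shL':((136,198),(501,28)),'shR':((188,172),(565,28)),'matL':((228,520),(443,425)),'matR':((384,453),(628,422))}
for k,(u,v) in P.items():
    X,e=tri(A,a(*u),B,b(*v)); z=.004 if 'mat' in k else .026
    print(k,X.round(4),'gap',round(e*1000,1),onz(A,a(*u),z).round(4),onz(B,b(*v),z).round(4))
for u in((84,95),(146,66)): print('sockend A',onz(A,a(*u),.026).round(4))
for u in((16,78),(203,-4)): print('mat A',onz(A,a(*u),.004).round(4))
```

```text
endL [0.5446 0.3922 0.02  ] gap 0.2 [0.5427 0.3922 0.026 ] [0.5436 0.3916 0.026 ]
endR [0.5403 0.4128 0.0181] gap 0.4 [0.5378 0.412  0.026 ] [0.5392 0.4118 0.026 ]
tapeL [0.5238 0.3868 0.0274] gap 0.4 [0.5241 0.3866 0.026 ] [0.5241 0.387  0.026 ]
tapeR [0.5192 0.4059 0.0274] gap 1.8 [0.5192 0.4051 0.026 ] [0.5198 0.4069 0.026 ]
shL [0.3999 0.3538 0.0317] gap 0.1 [0.3994 0.3532 0.026 ] [0.3984 0.3538 0.026 ]
shR [0.3924 0.3805 0.0257] gap 0.5 [0.3924 0.3803 0.026 ] [0.3926 0.3807 0.026 ]
matL [ 0.5856  0.366  -0.0056] gap 1.9 [0.5821 0.3673 0.004 ] [0.5827 0.365  0.004 ]
matR [ 0.563   0.4652 -0.0114] gap 0.6 [0.5576 0.4618 0.004 ] [0.5601 0.4612 0.004 ]
sockend A [0.3507 0.3388 0.026 ]
sockend A [0.3439 0.3698 0.026 ]
mat A [0.3327 0.3048 0.004 ]
mat A [0.3144 0.4019 0.004 ]
```

Run:
```python
from h import *
st(); rel([0.4442,0.3785,.06],down(103.5));
```

```text
t 6.45 pos [0.5554 0.3757 0.2305] phi 102.31 z [ 0.  0. -1.] F [-0.3 -0.3  0.1] T [ 0.01 -0.   -0.01] w 1.0 q [ 30.  33.  75.   0.  71. -72.]
rel rot [0.0002, -0.0001, -0.0207] mm [26.5, -108.1, 170.5] | dist 203.6 deg 1.2
```

Emit:
{"method": "jog_arm", "body": {"deltas": [[[0,0,-0.02,13,-54,40,0],[0,0,-0.02,26.5,-108,80,0],[0,0,-0.02,26.5,-108,120,0],[0,0,-0.02,26.5,-108,150,0],[0,0,-0.02,26.5,-108,170.5,0],[0,0,-0.02,26.5,-108,170.5,0],[0,0,-0.02,26.5,-108,170.5,0],[0,0,-0.02,26.5,-108,170.5,0]]]}}

```text
time: 7.45
tool_pos: [0.4448, 0.3787, 0.0609]
orientation: [0.619, 0.785, 0.001, 0.0]
wrist_force: [0.6, -0.4, 0.4]
grip_width: 0.501
```

Run:
```python
from h import *
st(); rel([0.4442,0.3785,.014],down(103.5)); grab('wrist','w6')
```

```text
t 7.45 pos [0.4448 0.3787 0.0609] phi 103.47 z [ 0.001  0.001 -1.   ] F [ 0.6 -0.4  0.4] T [ 0.   -0.03 -0.  ] w 0.501 q [ 36.  37.  97.   0.  46. -68.]
rel rot [0.0016, -0.0007, -0.0005] mm [-0.1, -0.7, 46.9] | dist 46.9 deg 0.1
```

View pics/w6.png

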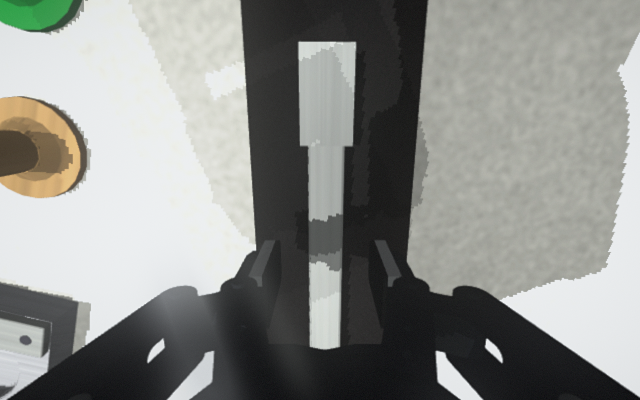

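Fingers at columns 268/387 straddle the shaft centred at 327, aligned. Descend and grip.

Emit:
{"method": "jog_arm", "body": {"deltas": [[[0,0,0,0,0,20,0],[0,0,0,0,0,38,0],[0,0,0,0,0,46,0],[0,0,0,0,0,46,-0.3],[0,0,0,0,0,46,-1],[0,0,0,0,0,46,-1],[0,0,0,0,0,46,-1],[0,0,0,0,0,46,-1]]], "squeeze": 90}}

```text
time: 8.5
tool_pos: [0.4445, 0.3784, 0.0141]
orientation: [0.619, 0.785, 0.0, 0.0]
wrist_force: [-1.1, -0.7, 1.5]
grip_width: 0.211
```

Run:
```python
from h import *
st()
```

```text
t 8.5 pos [0.4445 0.3784 0.0141] phi 103.47 z [ 0.  0. -1.] F [-1.1 -0.7  1.5] T [-0.08  0.14 -0.03] w 0.211 q [ 36.  41.  97.   0.  42. -68.]
```

Emit:
{"method": "jog_arm", "body": {"deltas": [[[0,0,0,0,0,-20,-1],[0,0,0,0,0,-50,-1],[0,0,0,0,0,-90,-1],[0,0,0,0,0,-110,-1],[0,0,0,0,0,-110,-1],[0,0,0,0,0,-110,-1],[0,0,0,0,0,-110,-1],[0,0,0,0,0,-110,-1]]]}}

```text
time: 9.5
tool_pos: [0.4441, 0.3782, 0.1231]
orientation: [0.619, 0.785, -0.001, -0.0]
wrist_force: [0.2, -0.2, -3.3]
grip_width: 0.21
```

Run:
```python
from h import *
st(); grab('wrist','w7')
```

```text
t 9.5 pos [0.4441 0.3782 0.1231] phi 103.47 z [-0.001 -0.001 -1.   ] F [ 0.2 -0.2 -3.3] T [-0.02  0.04 -0.02] w 0.21 q [ 36.  32.  95.  -0.  53. -68.]
```

View pics/w7.png

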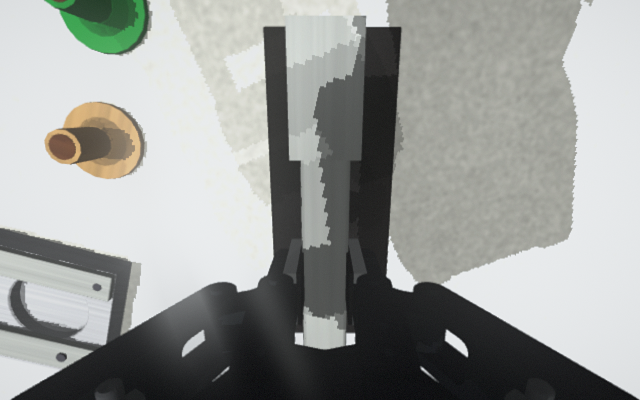

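```bash
cat >> h.py <<'E'
def wrap(a): return a
def rows(poses,p0=None,R0=None,g=-1):
    "poses: list of (pos,R); print rows"
    if p0 is None: p0,R0,_=cur()
    out=[]
    for p,R in poses:
        r,d=rel(p,R,p0,R0,False); out.append([round(float(x),4) for x in r]+[round(float(x),1) for x in d]+[g])
    print(str(out).replace('0.0,','0,'))
P=np.array([0.5703,-0.0720]); TH0=-158.0
JY=-3.5
def barpose(th,z,r=.132): a=np.radians(th); return np.array([P[0]+r*np.cos(a),P[1]+r*np.sin(a),z]),down(th+90)
E
python3 - <<'E'
from h import *
st()
p0,R0,_=cur(); ph0=103.47; pT,_=barpose(TH0,.123); pT[2]=.123; ph1=TH0+90
N=17
W=[(p0+(pT-p0)*k/N,down(ph0+(ph1-ph0)*k/N)) for k in range(1,N+1)]
rows(W[:8]); rows(W[8:16],*W[7])
E
```

```text
t 9.55 pos [0.4442 0.3782 0.1232] phi 103.48 z [-0.001 -0.001 -1.   ] F [ 0.1 -0.4 -3.5] T [-0.03 -0.03 -0.02] w 0.212 q [ 36.  32.  95.  -0.  53. -68.]
[[-0.0009, 0.0005, 0.1761, -28.6, -6.6, 0, -1], [-0.0008, 0.0006, 0.3522, -57.3, -13.3, 0.1, -1], [-0.0008, 0.0006, 0.5282, -85.9, -19.9, 0.1, -1], [-0.0007, 0.0007, 0.7043, -114.5, -26.5, 0.1, -1], [-0.0007, 0.0008, 0.8803, -143.2, -33.2, 0.1, -1], [-0.0006, 0.0008, 1.0564, -171.8, -39.8, 0.2, -1], [-0.0005, 0.0009, 1.2324, -200.4, -46.5, 0.2, -1], [-0.0005, 0.001, 1.4084, -229.1, -53.1, 0.2, -1]]
[[0, 0, 0.176, -11.2, 27.2, 0, -1], [0, 0, 0.3521, -22.4, 54.4, 0, -1], [0, 0, 0.5281, -33.5, 81.6, 0, -1], [0, 0, 0.7042, -44.7, 108.7, 0, -1], [0, 0, 0.8802, -55.9, 135.9, 0.1, -1], [0, 0, 1.0563, -67.1, 163.1, 0.1, -1], [0, 0, 1.2323, -78.2, 190.3, 0.1, -1], [0, 0, 1.4083, -89.4, 217.5, 0.1, -1]]
```

Emit:
{"method": "jog_arm", "body": {"deltas": [[[0,0,0.176,-28.6,-6.6,0,-1],[0,0,0.352,-57.3,-13.3,0,-1],[0,0,0.528,-86,-20,0,-1],[0,0,0.704,-114.5,-26.5,0,-1],[0,0,0.88,-143,-33,0,-1],[0,0,1.056,-172,-40,0,-1],[0,0,1.232,-200,-46.5,0,-1],[0,0,1.408,-229,-53,0,-1]]]}}

```text
time: 10.55
tool_pos: [0.4462, 0.1424, 0.1237]
orientation: [0.981, 0.195, 0.0, -0.0]
wrist_force: [0.3, -0.0, -4.2]
grip_width: 0.211
```

Emit:
{"method": "jog_arm", "body": {"deltas": [[[0,0,0.176,-11.2,27.2,0,-1],[0,0,0.352,-22.4,54.4,0,-1],[0,0,0.528,-33.5,81.6,0,-1],[0,0,0.704,-44.7,108.7,0,-1],[0,0,0.88,-56,136,0,-1],[0,0,1.056,-67,163,0,-1],[0,0,1.232,-78.2,190.3,0,-1],[0,0,1.408,-89.4,217.5,0,-1]]]}}

```text
time: 11.55
tool_pos: [0.4481, -0.0929, 0.1238]
orientation: [0.874, -0.486, 0.0, -0.0]
wrist_force: [0.0, -0.6, -4.0]
grip_width: 0.213
```

Run:
```python
from h import *
st(); rel(*barpose(TH0,.085)); grab('wrist','w8')
```

```text
t 11.55 pos [ 0.4481 -0.0929  0.1238] phi -58.21 z [ 0. -0. -1.] F [ 0.  -0.6 -4. ] T [ 0.01 -0.01 -0.02] w 0.213 q [-18.  20. 114.   0.  46.  41.]
rel rot [-0.0001, -0.0001, 0.1709] mm [24.2, 15.2, 38.8] | dist 48.2 deg 9.8
```

Emit:
{"method": "jog_arm", "body": {"deltas": [[[0,0,0.085,12,8,15,-1],[0,0,0.171,24.2,15.2,30,-1],[0,0,0.171,24.2,15.2,45,-1],[0,0,0.171,24.2,15.2,45,-1],[0,0,0.171,24.2,15.2,45,-1],[0,0,0.171,24.2,15.2,45,-1],[0,0,0.171,24.2,15.2,45,-1],[0,0,0.171,24.2,15.2,45,-1]]]}}

```text
time: 12.6
tool_pos: [0.4482, -0.1204, 0.079]
orientation: [0.831, -0.557, 0.0, -0.0]
wrist_force: [0.4, -0.4, -3.8]
grip_width: 0.209
```

Run:
```python
from h import *
st(); rel(*barpose(TH0,.07)); f=grab('wrist','w9')
print(proj(f,[[P[0]+.075*np.cos(np.radians(TH0)),P[1]+.075*np.sin(np.radians(TH0)),.048],[*P,.0586]]))
```

```text
t 12.6 pos [ 0.4482 -0.1204  0.079 ] phi -67.65 z [ 0. -0. -1.] F [ 0.4 -0.4 -3.8] T [ 0.02 -0.01 -0.  ] w 0.209 q [-21.  26. 114.   0.  40.  47.]
rel rot [-0.0003, -0.0003, 0.0061] mm [0.9, 0.7, 9.0] | dist 9.1 deg 0.3
[[326.65860934 135.72975006]
 [328.1301185  -47.29112872]]
```

View pics/w9.png

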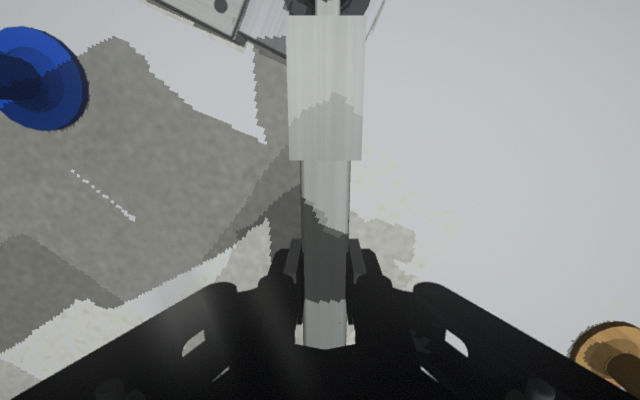

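Handle (col ~329 at the image top) leads centrally into the socket (centre ~326). Lower over it.

Emit:
{"method": "jog_arm", "body": {"deltas": [[[0,0,0.006,0.9,0.7,8,-1],[0,0,0.006,0.9,0.7,14,-1],[0,0,0.006,0.9,0.7,18,-1],[0,0,0.006,0.9,0.7,22,-1],[0,0,0.006,0.9,0.7,26,-1],[0,0,0.006,0.9,0.7,30,-1],[0,0,0.006,0.9,0.7,33,-1],[0,0,0.006,0.9,0.7,35,-1]]]}}

```text
time: 13.65
tool_pos: [0.4478, -0.1215, 0.0436]
orientation: [0.829, -0.559, -0.0, 0.0]
wrist_force: [0.1, -0.9, -4.3]
grip_width: 0.211
```

Run:
```python
from h import *
st(); f=grab('wrist','w10')
p0,R0,_=cur()
W=[barpose(TH0+94.5*k/16,p0[2]-.0005) for k in range(1,17)]+[barpose(TH0+96.5,p0[2]-.0005)]
rows(W[:8]); rows(W[8:16],*W[7])
```

```text
t 13.65 pos [ 0.4478 -0.1215  0.0436] phi -68.01 z [-0.  0. -1.] F [ 0.1 -0.9 -4.3] T [-0.03 -0.01  0.03] w 0.211 q [-21.  30. 115.  -0.  35.  47.]
[[0.0001, 0.0002, -0.1033, 13.6, -0.9, 0.5, -1], [0.0001, 0.0002, -0.2064, 27.1, -3.0, 0.5, -1], [0.0001, 0.0002, -0.3094, 40.2, -6.5, 0.5, -1], [0.0001, 0.0002, -0.4125, 52.9, -11.3, 0.5, -1], [0.0001, 0.0002, -0.5156, 65.1, -17.4, 0.5, -1], [0.0001, 0.0002, -0.6187, 76.6, -24.7, 0.5, -1], [0.0001, 0.0002, -0.7218, 87.2, -33.1, 0.5, -1], [0.0001, 0.0002, -0.8249, 97.0, -42.6, 0.5, -1]]
[[0, 0, -0.1031, 13.6, -0.7, 0, -1], [0, 0, -0.2062, 27.0, -2.8, 0, -1], [0, 0, -0.3093, 40.2, -6.3, 0, -1], [0, 0, -0.4123, 52.9, -11.1, 0, -1], [0, 0, -0.5154, 65.1, -17.1, 0, -1], [0, 0, -0.6185, 76.5, -24.5, 0, -1], [0, 0, -0.7216, 87.2, -32.9, 0, -1], [0, 0, -0.8247, 96.9, -42.4, 0, -1]]
```

View pics/w10.png

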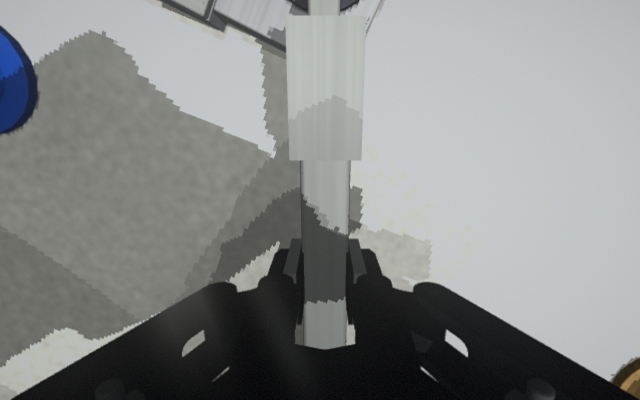

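Bar is down over the handle with no contact force (socket end row 15, hub visible beyond). Swing open.

Emit:
{"method": "jog_arm", "body": {"deltas": [[[0,0,-0.103,13.6,-0.9,0,-1],[0,0,-0.206,27.1,-3,0,-1],[0,0,-0.309,40.2,-6.5,0,-1],[0,0,-0.412,52.9,-11.3,0,-1],[0,0,-0.516,65.1,-17.4,0,-1],[0,0,-0.619,76.6,-24.7,0,-1],[0,0,-0.722,87.2,-33.1,0,-1],[0,0,-0.825,97,-42.6,0,-1]]]}}

```text
time: 14.7
tool_pos: [0.525, -0.1961, 0.0441]
orientation: [0.984, -0.179, 0.001, 0.0]
wrist_force: [5.9, 0.7, -5.4]
grip_width: 0.21
```

Emit:
{"method": "jog_arm", "body": {"deltas": [[[0,0,-0.103,13.6,-0.7,0,-1],[0,0,-0.206,27,-2.8,0,-1],[0,0,-0.309,40.2,-6.3,0,-1],[0,0,-0.412,52.9,-11.1,0,-1],[0,0,-0.516,65.1,-17.1,0,-1],[0,0,-0.619,76.5,-24.5,0,-1],[0,0,-0.722,87.2,-32.9,0,-1],[0,0,-0.825,97,-42.4,0,-1]]]}}

```text
time: 15.7
tool_pos: [0.6296, -0.1901, 0.0436]
orientation: [0.973, 0.231, -0.0, -0.0]
wrist_force: [1.1, 0.3, -4.3]
grip_width: 0.213
```

Run:
```python
from h import *
st(); rel(*barpose(TH0+94.5,.0436)); f=grab('wrist','w11'); f=grab('scene','s11')
```

```text
t 15.7 pos [ 0.6296 -0.1901  0.0436] phi 26.71 z [-0.  0. -1.] F [ 1.1  0.3 -4.3] T [-0.02  0.03  0.03] w 0.213 q [-21.  44.  84.   0.  51. -48.]
rel rot [-0.0003, 0.0003, 0.0037] mm [-0.4, -0.1, -0.0] | dist 0.4 deg 0.2
```

View pics/w11.png

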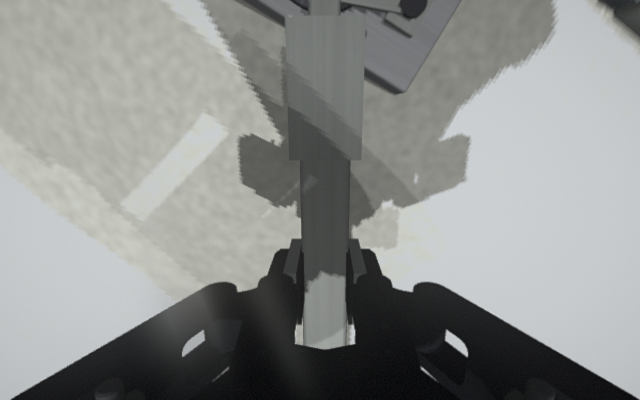

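View pics/s11.png

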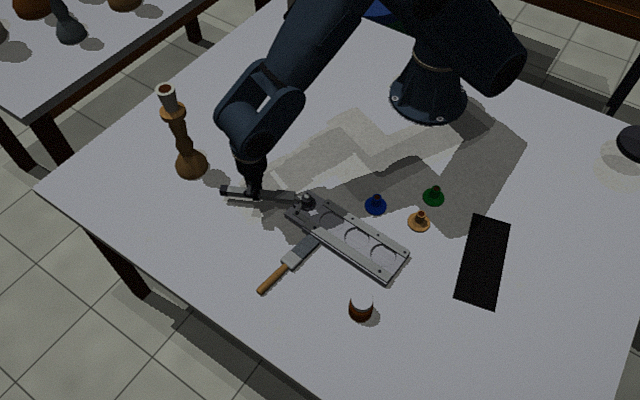

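Handle is at the open end (bar axis along ~-63° world), force small. Lift straight off and check.

Emit:
{"method": "jog_arm", "body": {"deltas": [[[0,0,0,0,0,-12,-1],[0,0,0,0,0,-25,-1],[0,0,0,0,0,-45,-1],[0,0,0,0,0,-75,-1],[0,0,0,0,0,-100,-1],[0,0,0,0,0,-100,-1],[0,0,0,0,0,-100,-1],[0,0,0,0,0,-100,-1]]]}}

```text
time: 16.8
tool_pos: [0.6287, -0.19, 0.1426]
orientation: [0.973, 0.229, -0.001, -0.001]
wrist_force: [-0.6, 0.5, -3.2]
grip_width: 0.21
```

Run:
```python
from h import *
st(); f=grab('wrist','w12');grab('top','t12')
p0,R0,_=cur(); pT=np.array([.446,.383,.14]); N=12
W=[(p0+(pT-p0)*k/N,down(26.7+(103.5-26.7)*k/N)) for k in range(1,N+1)]
rows(W[:8]); rows(W[8:],*W[7])
```

```text
t 16.8 pos [ 0.6287 -0.19    0.1426] phi 26.52 z [-0.002  0.001 -1.   ] F [-0.6  0.5 -3.2] T [ 0.01 -0.    0.03] w 0.21 q [-21.  37.  82.   0.  61. -47.]
[[-0.0011, 0.0009, -0.1148, 7.7, -49.5, 0.3, -1], [-0.0012, 0.0008, -0.2265, 15.4, -99.1, 0.6, -1], [-0.0012, 0.0008, -0.3382, 23.0, -148.6, 0.9, -1], [-0.0013, 0.0007, -0.4499, 30.7, -198.2, 1.1, -1], [-0.0013, 0.0006, -0.5616, 38.4, -247.7, 1.4, -1], [-0.0014, 0.0005, -0.6733, 46.1, -297.2, 1.7, -1], [-0.0014, 0.0005, -0.785, 53.8, -346.8, 2.0, -1], [-0.0014, 0.0004, -0.8967, 61.5, -396.3, 2.3, -1]]
[[0, 0, -0.1117, 43.5, -24.9, 0.2, -1], [0, 0, -0.2234, 87.0, -49.8, 0.5, -1], [0, 0, -0.3351, 130.5, -74.8, 0.7, -1], [0, 0, -0.4468, 174.0, -99.7, 1.0, -1]]
```

View pics/w12.png

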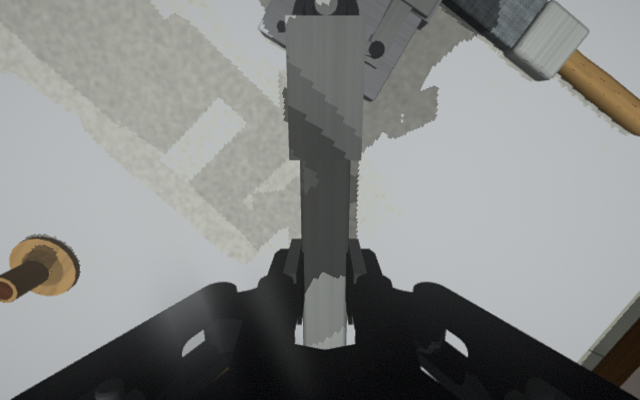

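Emit:
{"method": "jog_arm", "body": {"deltas": [[[0,0,-0.115,7.7,-49.5,0,-1],[0,0,-0.226,15.4,-99,0,-1],[0,0,-0.338,23,-148.6,0,-1],[0,0,-0.45,30.7,-198,0,-1],[0,0,-0.562,38.4,-247.7,0,-1],[0,0,-0.673,46,-297,0,-1],[0,0,-0.785,53.8,-346.8,0,-1],[0,0,-0.897,61.5,-396,0,-1]]]}}

```text
time: 17.9
tool_pos: [0.5068, 0.1931, 0.1436]
orientation: [0.776, 0.63, -0.0, -0.0]
wrist_force: [0.0, 0.9, -4.0]
grip_width: 0.214
```

Emit:
{"method": "jog_arm", "body": {"deltas": [[[0,0,-0.112,43.5,-25,0,-1],[0,0,-0.223,87,-50,0,-1],[0,0,-0.335,130.5,-75,0,-1],[0,0,-0.447,174,-99.7,0,-1],[0,0,-0.447,174,-99.7,20,-1],[0,0,-0.447,174,-99.7,40,-1],[0,0,-0.447,174,-99.7,60,-1],[0,0,-0.447,174,-99.7,60,-1]]]}}

```text
time: 18.9
tool_pos: [0.4456, 0.382, 0.0823]
orientation: [0.619, 0.786, -0.002, -0.0]
wrist_force: [-0.3, -1.1, -3.7]
grip_width: 0.211
```

Run:
```python
from h import *
st(); f=grab('wrist','w13');f=grab('scene');f=grab('top','t13')
rel([.446,.383,.0148],down(103.6))
```

```text
t 18.9 pos [0.4456 0.382  0.0823] phi 103.54 z [-0.003 -0.002 -1.   ] F [-0.3 -1.1 -3.7] T [-0.02  0.05  0.03] w 0.211 q [ 36.  35.  96.   0.  49. -67.]
rel rot [0.001, -0.0004, -0.0012] mm [0.3, -0.8, 69.8] | dist 69.8 deg 0.1
```

View pics/w13.png

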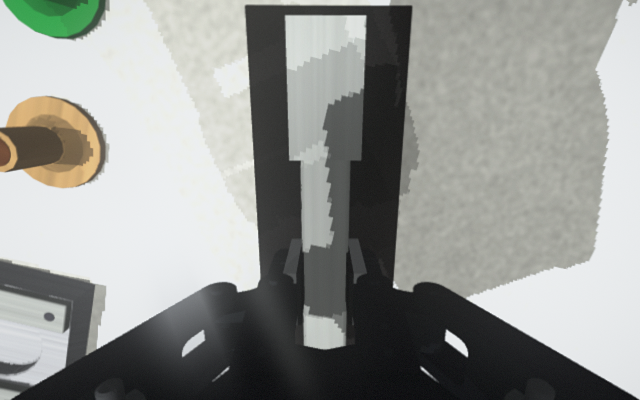

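View pics/t13.png

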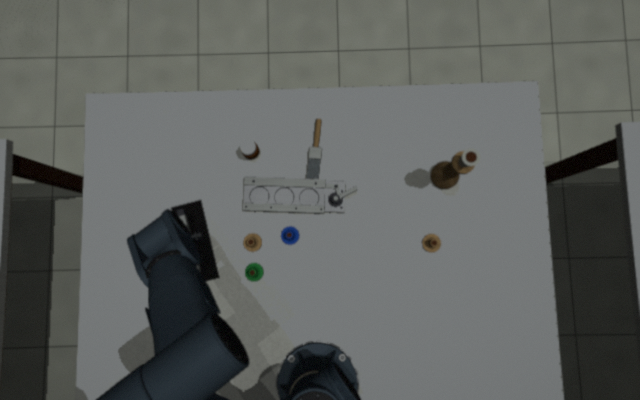

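Handle now points up-right, (335,198)→(357,188): open. Set the bar on its mat.

Emit:
{"method": "jog_arm", "body": {"deltas": [[[0,0,0,0.3,-0.8,20,-1],[0,0,0,0.3,-0.8,40,-1],[0,0,0,0.3,-0.8,58,-1],[0,0,0,0.3,-0.8,65,-1],[0,0,0,0.3,-0.8,68,-1],[0,0,0,0.3,-0.8,68,-1],[0,0,0,0.3,-0.8,68,-0.3],[0,0,0,0.3,-0.8,68,0]]]}}

```text
time: 20.05
tool_pos: [0.446, 0.383, 0.0166]
orientation: [0.619, 0.785, 0.001, 0.0]
wrist_force: [0.5, -0.5, 0.6]
grip_width: 0.5
```

Emit:
{"method": "jog_arm", "body": {"deltas": [[[0,0,0,0,0,0,0],[0,0,0,0,0,-20,0],[0,0,0,0,0,-50,0],[0,0,0,0,0,-100,0],[0,0,0,0,0,-150,0],[0,0,0,0,0,-200,0],[0,0,0,0,0,-200,0],[0,0,0,0,0,-200,0]]]}}

```text
time: 21.05
tool_pos: [0.4453, 0.3825, 0.2162]
orientation: [0.619, 0.786, 0.0, 0.0]
wrist_force: [-0.7, -0.2, -0.3]
grip_width: 0.503
```

Run:
```python
from h import *
st(); f=grab('wrist','w14')
```

```text
t 21.05 pos [0.4453 0.3825 0.2162] phi 103.53 z [ 0.  0. -1.] F [-0.7 -0.2 -0.3] T [ 0.03 -0.02  0.03] w 0.503 q [ 36.  25.  90.  -0.  64. -67.]
```

View pics/w14.png

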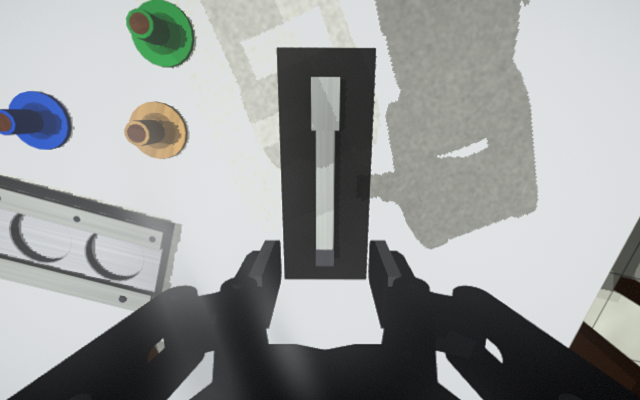

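Bar lies on the middle of the mat (cols 311-340 within 278-377). Now pan A: wooden at (158,130), between blue (36,120) and green (162,32) – wooden colour, red/brown tube mouth. Enlarge crops from both views.

```bash
cp last_wrist.npz panA2.npz
python3 - <<'E'
from h import *
ims=[]
for n,(x,y) in [('panA2',(115,90)),('jigB',(255,175))]:
    f=dict(np.load(n+'.npz')); c=f['img'][y:y+75,x:x+80]
    c=cv2.resize(c,None,fx=5,fy=5,interpolation=cv2.INTER_CUBIC)
    for k in range(0,80,10): cv2.putText(c,str(x+k),(k*5,10),0,.35,(255,0,0))
    for k in range(0,75,10): cv2.putText(c,str(y+k),(0,k*5+4),0,.35,(255,0,0))
    ims.append(c)
cv2.imwrite('pics/panA.png',np.hstack(ims)[:,:,::-1])
E
```

```text
(no output)
```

View pics/panA.png

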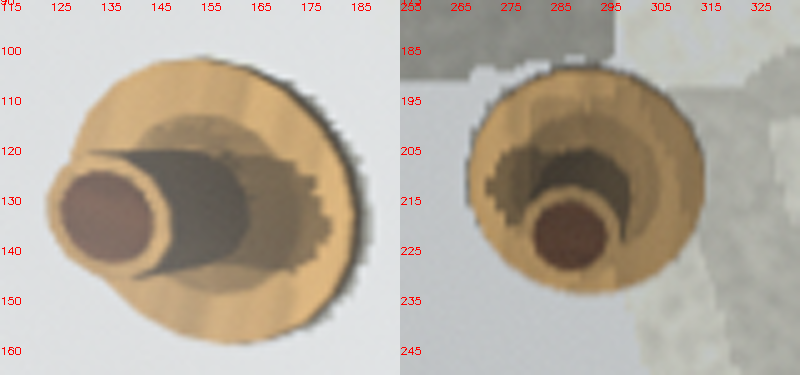

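Run:
```python
from h import *
A=dict(np.load('panA2.npz'));B=dict(np.load('jigB.npz'))
X,e=tri(A,(136.2,132.8),B,(288.6,221.4)); print(X.round(4),e, onz(A,(136.2,132.8),.044).round(4),onz(B,(288.6,221.4),.044).round(4))
a=np.radians(-3.5); J=np.array([[np.cos(a),-np.sin(a)],[np.sin(a),np.cos(a)]]); O=np.array([.5904,.0918])
for y in(-80,0,80): print((O+J@np.array([-.008,y/1000])).round(4))
# seat rims in jigB: circle centres check
st(); rel([X[0],X[1],.10],down(86.5))
```

```text
[0.4404 0.1977 0.0431] 0.0007945034795930706 [0.44   0.1979 0.044 ] [0.4411 0.1979 0.044 ]
[0.5775 0.0124]
[0.5824 0.0923]
[0.5873 0.1721]
t 21.1 pos [0.4451 0.3824 0.2154] phi 103.53 z [-0.001 -0.001 -1.   ] F [-0.3  0.1 -1.2] T [-0.04  0.    0.05] w 0.501 q [ 36.  25.  90.   0.  64. -67.]
rel rot [-0.001, 0.0005, 0.2972] mm [-178.4, -47.6, 115.5] | dist 217.8 deg 17.0
```

Emit:
{"method": "jog_arm", "body": {"deltas": [[[0,0,0.1,-50,-16,20,0.2],[0,0,0.2,-100,-32,40,0.2],[0,0,0.297,-150,-47.6,60,0.2],[0,0,0.297,-178.4,-47.6,90,0.2],[0,0,0.297,-178.4,-47.6,115,0.2],[0,0,0.297,-178.4,-47.6,115,0.2],[0,0,0.297,-178.4,-47.6,115,0.2],[0,0,0.297,-178.4,-47.6,115,0.2]]]}}

```text
time: 22.1
tool_pos: [0.4413, 0.1986, 0.1015]
orientation: [0.728, 0.686, 0.001, 0.0]
wrist_force: [0.2, 0.1, -0.1]
grip_width: 0.6
```

Run:
```python
from h import *
st(); f=grab('wrist','w15'); rel([.4404,.1977,.026],down(86.5))
```

```text
t 22.1 pos [0.4413 0.1986 0.1015] phi 86.55 z [ 0.001  0.    -1.   ] F [ 0.2  0.1 -0.1] T [-0.06  0.01 -0.03] w 0.6 q [ 19.  25. 111.   0.  44. -68.]
rel rot [0.0011, -0.0005, 0.0009] mm [-0.9, -0.9, 75.5] | dist 75.5 deg 0.1
```

View pics/w15.png

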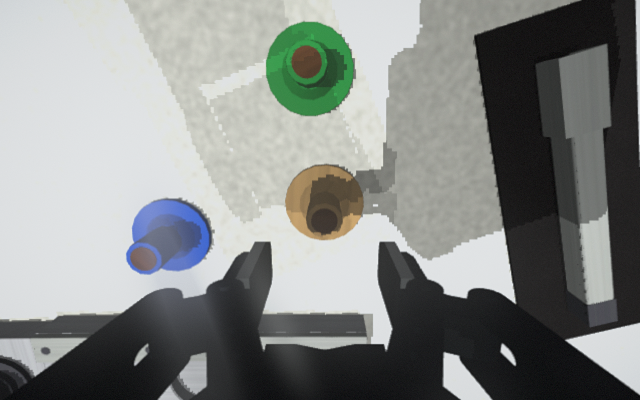

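Wooden pan centred between the fingers (tube at (323,218), fingers 260/392). Descend, grip, lift.

Emit:
{"method": "jog_arm", "body": {"deltas": [[[0,0,0,-0.9,-0.9,25,0.2],[0,0,0,-0.9,-0.9,50,0.2],[0,0,0,-0.9,-0.9,68,0.2],[0,0,0,-0.9,-0.9,75.5,0.2],[0,0,0,-0.9,-0.9,75.5,-0.3],[0,0,0,-0.9,-0.9,75.5,-1],[0,0,0,-0.9,-0.9,75.5,-1],[0,0,0,-0.9,-0.9,75.5,-1]]], "squeeze": 40}}

```text
time: 23.15
tool_pos: [0.4405, 0.1975, 0.026]
orientation: [0.728, 0.685, 0.001, 0.0]
wrist_force: [-2.0, -0.1, 7.9]
grip_width: 0.27
```

Run:
```python
from h import *
st()
```

```text
t 23.15 pos [0.4405 0.1975 0.026 ] phi 86.52 z [ 0.001  0.    -1.   ] F [-2.  -0.1  7.9] T [0.01 0.19 0.02] w 0.27 q [ 19.  33. 112.   0.  34. -68.]
```

Emit:
{"method": "jog_arm", "body": {"deltas": [[[0,0,0,0,0,-20,-1],[0,0,0,0,0,-50,-1],[0,0,0,0,0,-80,-1],[0,0,0,0,0,-100,-1],[0,0,0,0,0,-100,-1],[0,0,0,0,0,-100,-1],[0,0,0,0,0,-100,-1],[0,0,0,0,0,-100,-1]]]}}

```text
time: 24.15
tool_pos: [0.4398, 0.1972, 0.1247]
orientation: [0.728, 0.685, -0.001, -0.0]
wrist_force: [0.2, 0.4, -1.1]
grip_width: 0.265
```

Run:
```python
from h import *
st(); grab('wrist','w16'); f=grab('scene','s16')
c=f['img'][120:300,220:460]; cv2.imwrite('pics/s16c.png',cv2.resize(c,None,fx=3,fy=3)[:,:,::-1])
```

```text
t 24.15 pos [0.4398 0.1972 0.1247] phi 86.52 z [-0.001 -0.    -1.   ] F [ 0.2  0.4 -1.1] T [ 0.03  0.01 -0.02] w 0.265 q [ 19.  22. 110.  -0.  47. -68.]
```

View pics/w16.png

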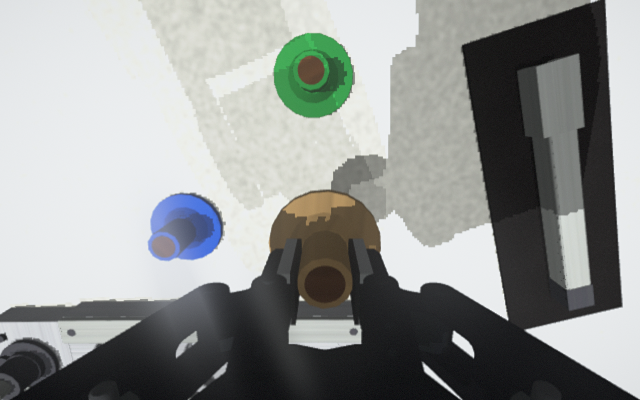

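View pics/s16c.png

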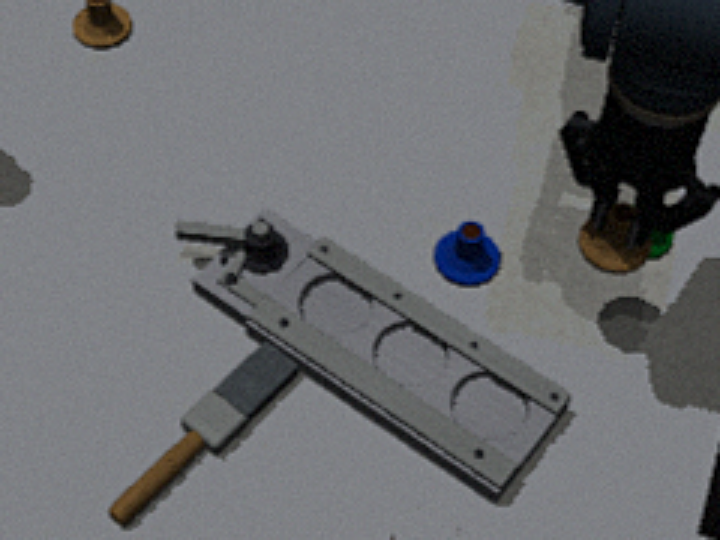

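Pan A held level by its tube; handle is open and keeper back (gap at seats' +x visible). Check the seat centres against the rim circles, and plan the tilted insertion.

```bash
cat >> h.py <<'E'
_a=np.radians(JY); JX=np.array([np.cos(_a),np.sin(_a),0]); JYv=np.array([-np.sin(_a),np.cos(_a),0]); JO=np.array([.5904,.0918,0])
def seat(i): return JO-.008*JX+(-.08,0,.08)[i]*JYv+np.array([0,0,.012])
def panpose(i,tilt,ex,ez,h=.026,dy=0,off=(0,0)):
    "tilt deg, ex,ez mm of the -x lower edge rel to seat; returns TCP pos,R ; off: pan origin offset in tool(x,y) m"
    t=np.radians(tilt);Z=np.array([0,0,1.])
    u=np.cos(t)*JX+np.sin(t)*Z; n=-np.sin(t)*JX+np.cos(t)*Z
    x=JYv; z=-n; R=np.c_[x,np.cross(z,x),z]
    o=seat(i)+ex/1000*JX+ez/1000*Z+.03*u+dy/1000*JYv
    return o+h*n, R
E
python3 - <<'E'
from h import *
B=dict(np.load('jigB.npz'));A=dict(np.load('jigA.npz'))
b=lambda u,v:(255+u/2.4-.3,10+v/2.4-.3);a=lambda u,v:(50+u/2.4-.3,60+v/2.4-.3)
for n,f,q,i in [('B',B,b,2),('B1',B,b,1),('B0',B,b,0)]:
    pass
for (l,r,i) in [((62,185),(203,185),2),((237,190),(380,190),1),((413,198),(557,198),0)]:
    L=onz(B,b(*l),.022);R=onz(B,b(*r),.022); print('B',i,((L+R)/2).round(4),np.linalg.norm(L-R).round(4),seat(i).round(4), (((L+R)/2-seat(i))@JYv*1000).round(1))
for (l,r,i) in [((84,165),(226,165),2),((260,187),(400,187),1),((432,195),(568,198),0)]:
    L=onz(A,a(*l),.022);R=onz(A,a(*r),.022); print('A',i,((L+R)/2).round(4),np.linalg.norm(L-R).round(4),(((L+R)/2-seat(i))@JYv*1000).round(1))
st()
rel(*panpose(2,20,-19,50))
W0=panpose(2,20,-19,50)
rows([panpose(2,20,-19,z) for z in (30,12,5,2,1.2)],*W0)
W1=panpose(2,20,-19,1.2)
rows([panpose(2,*k) for k in ((19.5,-21.5,1),(19,-24,.8),(18,-26.5,.6),(17,-28.5,.5),(16,-29,.5))],*W1)
W2=panpose(2,16,-29,.5)
rows([panpose(2,*k) for k in ((14,-29.3,.5),(12,-29.5,.5),(9,-29.7,.4),(6,-30,.3),(3,-30,.2),(0,-30,0.),(0,-30,-.3))],*W2)
E
```

```text
B 2 [0.587  0.1719 0.022 ] 0.0634 [0.5873 0.1721 0.012 ] -0.3
B 1 [0.5844 0.0927 0.022 ] 0.0644 [0.5824 0.0923 0.012 ] 0.5
B 0 [0.5804 0.0131 0.022 ] 0.0647 [0.5775 0.0124 0.012 ] 0.8
A 2 [0.5925 0.1706 0.022 ] 0.065 -1.2
A 1 [0.5823 0.0913 0.022 ] 0.0652 -1.0
A 0 [0.5777 0.0121 0.022 ] 0.0639 -0.3
t 24.25 pos [0.4399 0.1972 0.1249] phi 86.52 z [-0.001 -0.    -1.   ] F [ 0.  -0.4 -0.8] T [0.02 0.02 0.01] w 0.268 q [ 19.  22. 110.   0.  47. -68.]
rel rot [-0.3497, 0.0002, 0.0003] mm [-16.1, 148.9, 28.2] | dist 152.4 deg 20.0
[[0, 0, 0, 0, -6.8, 18.8, -1], [0, 0, 0, 0, -13.0, 35.7, -1], [0, 0, 0, 0, -15.4, 42.3, -1], [0, 0, 0, 0, -16.4, 45.1, -1], [0, 0, 0, 0, -16.7, 45.9, -1]]
[[0.0087, -0, 0, 0, -2.2, -0.4, -1], [0.0175, -0, 0, -0, -4.4, -0.8, -1], [0.0349, -0, 0, 0, -6.4, -0.9, -1], [0.0524, -0, -0, -0, -7.8, -1.0, -1], [0.0698, -0, 0, -0, -7.9, -0.6, -1]]
[[0.0349, 0, -0, 0, 0.6, 1.0, -1], [0.0698, 0, -0, 0, 1.3, 2.0, -1], [0.1222, 0, -0, 0, 2.2, 3.8, -1], [0.1745, 0, -0, 0, 3.0, 5.5, -1], [0.2269, 0, -0, 0, 4.0, 7.4, -1], [0.2793, 0, -0, 0, 4.9, 9.5, -1], [0.2793, 0, -0, 0, 4.8, 9.8, -1]]
```

Emit:
{"method": "jog_arm", "body": {"deltas": [[[-0.1,0,0,-5,40,0,-1],[-0.2,0,0,-10,80,5,-1],[-0.3,0,0,-16,120,15,-1],[-0.35,0,0,-16,149,28,-1],[-0.35,0,0,-16,149,28,-1],[-0.35,0,0,-16,149,28,-1],[-0.35,0,0,-16,149,28,-1],[-0.35,0,0,-16,149,28,-1]]]}}

```text
time: 25.25
tool_pos: [0.5876, 0.1724, 0.0978]
orientation: [0.717, 0.675, 0.12, 0.127]
wrist_force: [0.0, 0.5, -1.2]
grip_width: 0.266
```

Run:
```python
from h import *
st(); rel(*panpose(2,20,-19,50)); grab('wrist','w17'); f=grab('scene')
c=f['img'][170:300,320:470]; cv2.imwrite('pics/s17c.png',cv2.resize(c,None,fx=4,fy=4)[:,:,::-1])
print(proj(f,[panpose(2,20,-19,50)[0]]))
rows([panpose(2,20,-19,z) for z in (30,12,5,2,1.2)])
```

```text
t 25.25 pos [0.5876 0.1724 0.0978] phi 86.53 z [ 0.343 -0.021 -0.939] F [ 0.   0.5 -1.2] T [0.01 0.19 0.01] w 0.266 q [ 15.  31. 105. -14.  26. -61.]
rel rot [0.0012, -0.0004, 0.0004] mm [-0.3, -0.4, 1.1] | dist 1.2 deg 0.1
[[386.0280613  238.24562268]]
[[0.0012, -0.0003, 0.0004, -0.3, -7.3, 19.6, -1], [0.0012, -0.0003, 0.0004, -0.3, -13.5, 36.5, -1], [0.0012, -0.0003, 0.0004, -0.3, -15.9, 43.1, -1], [0.0012, -0.0003, 0.0004, -0.3, -16.9, 45.9, -1], [0.0012, -0.0003, 0.0004, -0.3, -17.2, 46.7, -1]]
```

View pics/w17.png

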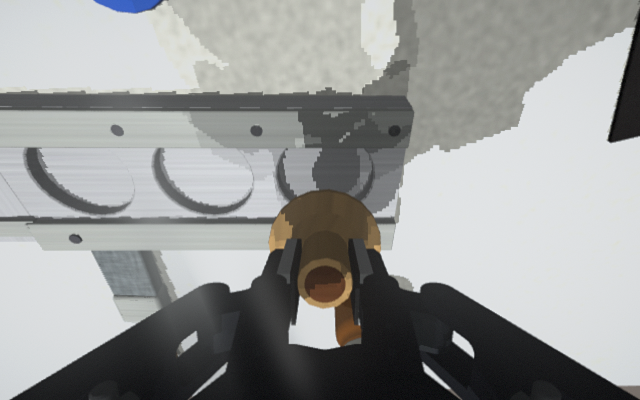

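View pics/s17c.png

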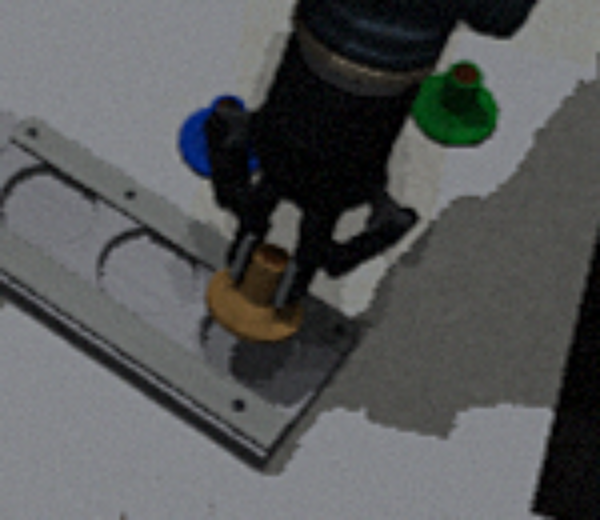

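Pan is tilted over seat 2, its robot-side edge down, columns aligned with the third seat (325). Lower to just off the floor.

Emit:
{"method": "jog_arm", "body": {"deltas": [[[0,0,0,-0.3,-7.3,19.6,-1],[0,0,0,-0.3,-13.5,36.5,-1],[0,0,0,-0.3,-15.9,43,-1],[0,0,0,-0.3,-16.6,45,-1],[0,0,0,-0.3,-16.9,46,-1],[0,0,0,-0.3,-17.2,46.7,-1],[0,0,0,-0.3,-17.2,46.7,-1],[0,0,0,-0.3,-17.2,46.7,-1]]]}}

```text
time: 26.35
tool_pos: [0.5877, 0.172, 0.0477]
orientation: [0.717, 0.675, 0.119, 0.127]
wrist_force: [-0.5, 0.2, -0.6]
grip_width: 0.266
```

Run:
```python
from h import *
st(); rel(*panpose(2,20,-19,1.2)); grab('wrist','w18')
W1=panpose(2,20,-19,1.2)
rows([panpose(2,*k) for k in ((19.5,-21.5,1),(19,-24,.8),(18,-26.5,.6),(17,-28.5,.5),(16,-29,.5))])
```

```text
t 26.35 pos [0.5877 0.172  0.0477] phi 86.51 z [ 0.343 -0.021 -0.939] F [-0.5  0.2 -0.6] T [0.04 0.24 0.02] w 0.266 q [ 15.  36. 105. -17.  21. -57.]
rel rot [0.0012, -0.0002, 0.0002] mm [0.1, -0.1, -0.2] | dist 0.3 deg 0.1
[[0.0099, -0.0002, 0.0002, 0.2, -2.2, -0.6, -1], [0.0186, -0.0002, 0.0002, 0.2, -4.4, -1.0, -1], [0.0361, -0.0002, 0.0002, 0.2, -6.4, -1.2, -1], [0.0535, -0.0001, 0.0003, 0.2, -7.9, -1.2, -1], [0.071, -0.0001, 0.0003, 0.2, -8.0, -0.8, -1]]
```

View pics/w18.png

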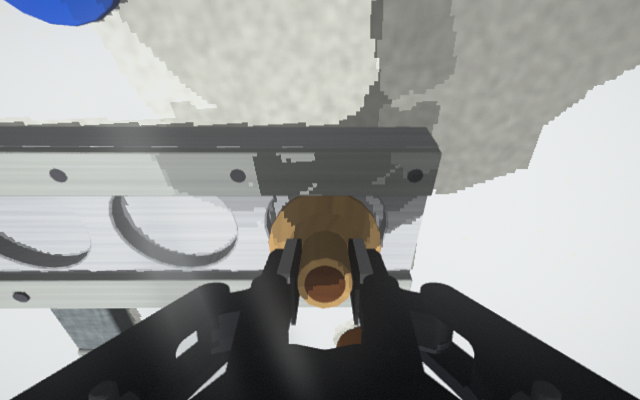

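Pan edge is inside the seat (pan cols 268-384 in rim 265-387), just clear of the lip. Slide under.

Emit:
{"method": "jog_arm", "body": {"deltas": [[[0.01,0,0,0.2,-1.2,-0.4,-1],[0.01,0,0,0.2,-2.2,-0.6,-1],[0.018,0,0,0.2,-4.4,-1,-1],[0.027,0,0,0.2,-5.4,-1.1,-1],[0.036,0,0,0.2,-6.4,-1.2,-1],[0.053,0,0,0.2,-7.9,-1.2,-1],[0.07,0,0,0.2,-8,-0.8,-1],[0.07,0,0,0.2,-8,-0.8,-1]]]}}

```text
time: 27.4
tool_pos: [0.5802, 0.1726, 0.0456]
orientation: [0.721, 0.679, 0.096, 0.102]
wrist_force: [-0.2, -0.0, -0.6]
grip_width: 0.267
```

Run:
```python
from h import *
st(); rel(*panpose(2,16,-29,.5))
rows([panpose(2,*k) for k in ((14,-29.3,.5),(12,-29.5,.5),(9,-29.7,.4),(6,-30,.3),(3,-30,.2),(0,-30,0.),(0,-30,-.3))])
grab('wrist','w19')
```

```text
t 27.4 pos [0.5802 0.1726 0.0456] phi 86.51 z [ 0.276 -0.017 -0.961] F [-0.2 -0.  -0.6] T [-0.01  0.12 -0.04] w 0.267 q [ 14.  36. 104. -11.  25. -63.]
rel rot [0.0008, -0.0002, 0.0001] mm [-0.0, -0.2, -0.2] | dist 0.3 deg 0.0
[[0.0357, -0.0002, 0.0001, -0, 0.4, 0.8, -1], [0.0706, -0.0002, 0.0001, -0, 1.1, 1.8, -1], [0.123, -0.0002, 0.0001, -0, 2.1, 3.6, -1], [0.1753, -0.0001, 0.0001, -0, 2.9, 5.3, -1], [0.2277, -0.0001, 0.0001, -0, 3.9, 7.3, -1], [0.28, -0.0001, 0.0001, -0, 4.7, 9.3, -1], [0.28, -0.0001, 0.0001, -0, 4.6, 9.6, -1]]
```

View pics/w19.png

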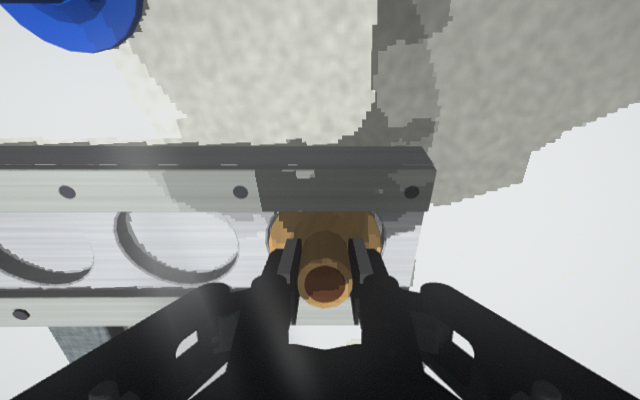

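Edge slid under the lip (lip now covers the disc's upper edge at row 211) with no contact force. Lower the +x side.

Emit:
{"method": "jog_arm", "body": {"deltas": [[[0.036,0,0,0,0.4,0.8,-1],[0.07,0,0,0,1.1,1.8,-1],[0.123,0,0,0,2.1,3.6,-1],[0.175,0,0,0,2.9,5.3,-1],[0.228,0,0,0,3.9,7.3,-1],[0.28,0,0,0,4.7,9.3,-1],[0.28,0,0,0,4.7,9.5,-1],[0.28,0,0,0,4.7,9.5,-1]]]}}

```text
time: 28.45
tool_pos: [0.5877, 0.1722, 0.0381]
orientation: [0.728, 0.685, 0.001, 0.001]
wrist_force: [1.8, -1.2, 3.3]
grip_width: 0.264
```

Run:
```python
from h import *
st(); rel(*panpose(2,0,-30,0))
f=grab('scene');grab('wrist','w20')
c=f['img'][170:300,320:470]; cv2.imwrite('pics/s20c.png',cv2.resize(c,None,fx=4,fy=4)[:,:,::-1])
```

```text
t 28.45 pos [0.5877 0.1722 0.0381] phi 86.51 z [ 0.002  0.    -1.   ] F [ 1.8 -1.2  3.3] T [-0.14 -0.26  0.03] w 0.264 q [ 12.  41.  92.  -0.  46. -75.]
rel rot [0.002, -0.0002, 0.0003] mm [-0.1, -0.4, 0.1] | dist 0.4 deg 0.1
```

View pics/s20c.png

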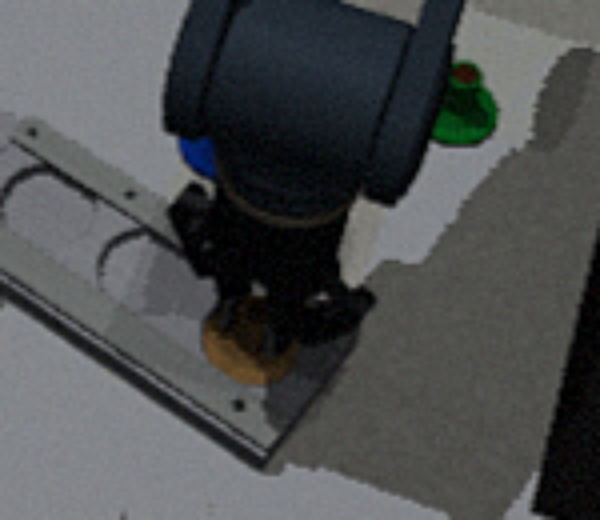

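View pics/w20.png

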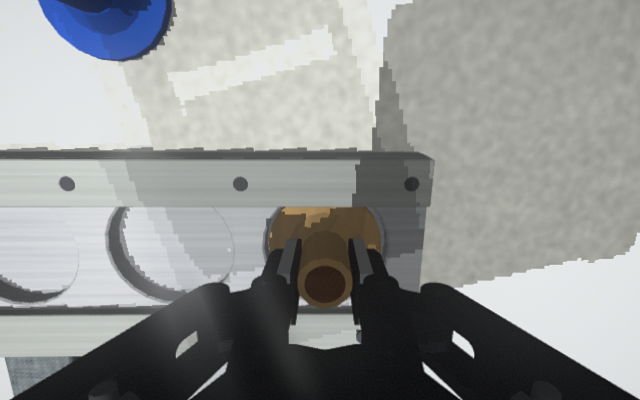

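Pan lies flat, in the rim, with light floor contact (3 N). Release and lift.

Emit:
{"method": "jog_arm", "body": {"deltas": [[[0,0,0,0,0,0,-0.2],[0,0,0,0,0,0,0.1],[0,0,0,0,0,0,0.1],[0,0,0,0,0,-15,0.1],[0,0,0,0,0,-50,0.1],[0,0,0,0,0,-100,0.1],[0,0,0,0,0,-150,0.1],[0,0,0,0,0,-180,0.1]]]}}

```text
time: 29.55
tool_pos: [0.5875, 0.1723, 0.2216]
orientation: [0.728, 0.685, 0.002, 0.001]
wrist_force: [-0.3, 1.5, -0.1]
grip_width: 0.551
```

Run:
```python
from h import *
st(); grab('wrist','w21'); f=grab('scene','s21')
rel([.50,-.30,.22],down(86.5))
c=f['img'][100:300,230:470]; cv2.imwrite('pics/s21c.png',cv2.resize(c,None,fx=3,fy=3)[:,:,::-1])
```

```text
t 29.55 pos [0.5875 0.1723 0.2216] phi 86.52 z [ 0.004  0.001 -1.   ] F [-0.3  1.5 -0.1] T [ 0.03  0.04 -0.02] w 0.551 q [ 12.  27.  86.   0.  66. -75.]
rel rot [0.0067, -0.0019, 0.0004] mm [-477.0, -59.5, 1.2] | dist 480.7 deg 0.4
```

View pics/w21.png

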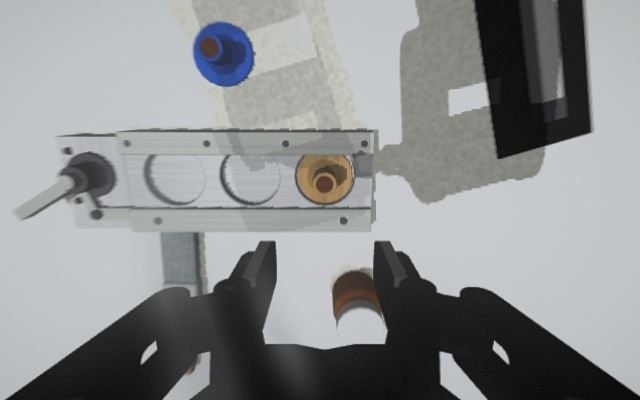

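View pics/s21c.png

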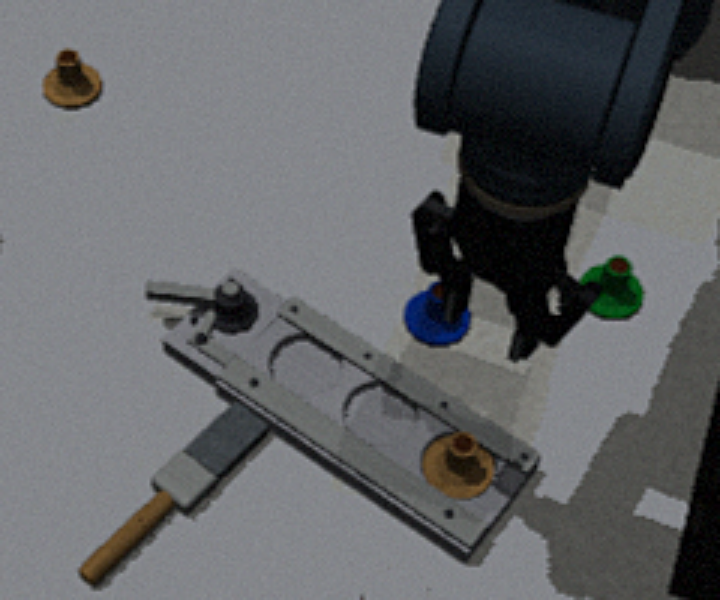

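Pan A sits flat in seat 2 (325,178). On to pan B.

Emit:
{"method": "jog_arm", "body": {"deltas": [[[0,0,0,-60,-9,0,0.1],[0,0,0,-120,-18,0,0.1],[0,0,0,-180,-26,0,0.1],[0,0,0,-240,-34,0,0.1],[0,0,0,-300,-42,0,0.1],[0,0,0,-360,-50,0,0.1],[0,0,0,-420,-58,0,0.1],[0,0,0,-470,-60,0,0.1]]]}}

```text
time: 30.65
tool_pos: [0.4975, -0.2953, 0.2177]
orientation: [0.729, 0.685, -0.0, -0.0]
wrist_force: [0.1, 0.1, -0.2]
grip_width: 0.551
```

Emit:
{"method": "jog_arm", "body": {"deltas": [[[0,0,0,0,0,0,0.1],[0,0,0,0,0,0,0.1],[0,0,0,0,0,0,0.1],[0,0,0,0,0,0,0.1],[0,0,0,0,0,0,0.1],[0,0,0,0,0,0,0.1],[0,0,0,0,0,0,0.1],[0,0,0,0,0,0,0.1]]]}}

```text
time: 31.65
tool_pos: [0.4986, -0.2933, 0.2177]
orientation: [0.728, 0.685, -0.0, -0.0]
wrist_force: [-0.6, 0.6, -0.8]
grip_width: 0.546
```

Run:
```python
from h import *
st(); f=grab('wrist','w22'); import shutil; shutil.copy('last_wrist.npz','panB.npz')
hsv=cv2.cvtColor(f['img'],cv2.COLOR_RGB2HSV)
m=((hsv[:,:,1]>70)&(hsv[:,:,0]<25)&(hsv[:,:,2]>60)).astype(np.uint8)
n,l,s,c=cv2.connectedComponentsWithStats(m)
for i in range(1,n):
    if s[i,4]>60: print(s[i],c[i])
```

```text
t 31.65 pos [ 0.4986 -0.2933  0.2177] phi 86.51 z [-0.  0. -1.] F [-0.6  0.6 -0.8] T [-0.05  0.01 -0.03] w 0.546 q [ -35.   24.   92.   -0.   64. -122.]
[ 216   81   56   58 2435] [243.40410678 109.46694045]
[205 266  28  27 347] [217.99423631 275.52449568]
```

View pics/w22.png

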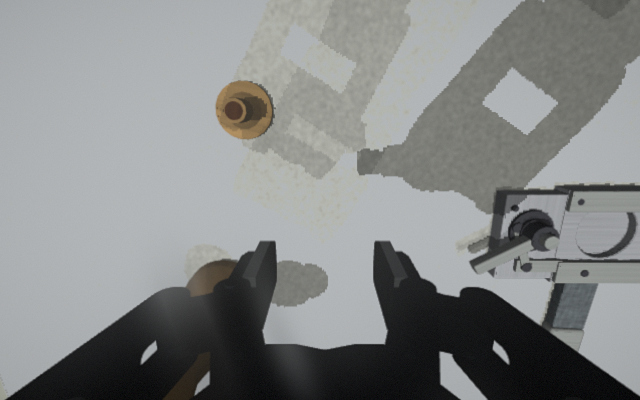

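Pan B at (243,110), mouth (235,110). Triangulate with view A and check.

Run:
```python
from h import *
ims=[]
for n,(x,y) in [('panB',(205,70)),('jigA',(530,225))]:
    f=dict(np.load(n+'.npz')); c=f['img'][y:y+75,x:x+80]
    c=cv2.resize(c,None,fx=5,fy=5,interpolation=cv2.INTER_CUBIC)
    for k in range(0,80,10): cv2.putText(c,str(x+k),(k*5,10),0,.35,(255,0,0))
    for k in range(0,75,10): cv2.putText(c,str(y+k),(0,k*5+4),0,.35,(255,0,0))
    ims.append(c)
cv2.imwrite('pics/panBc.png',np.hstack(ims)[:,:,::-1])
A=dict(np.load('panB.npz'));B=dict(np.load('jigA.npz'))
X,e=tri(A,(234.6,110),B,(588.5,271)); print(X.round(4),e,onz(A,(234.6,110),.044).round(4),onz(B,(588.5,271),.044).round(4))
p=onz(A,(234.6,110),.044)
rel([p[0],p[1],.10],down(86.5))
```

```text
[ 0.4252 -0.3741  0.0436] 0.0021988249867901473 [ 0.4244 -0.3732  0.044 ] [ 0.4262 -0.3745  0.044 ]
rel rot [-0.0, -0.0, 0.0003] mm [-84.3, -69.2, 117.7] | dist 160.4 deg 0.0
```

View pics/panBc.png

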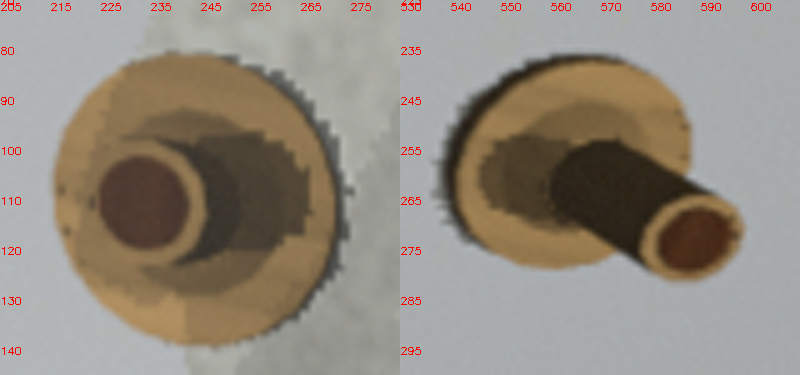

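Wooden, same shape, height 43.6 mm: the right one. Move over it.

Emit:
{"method": "jog_arm", "body": {"deltas": [[[0,0,0,-40,-33,30,0.2],[0,0,0,-80,-66,60,0.2],[0,0,0,-85.3,-69.2,90,0.2],[0,0,0,-85.3,-69.2,117,0.2],[0,0,0,-85.3,-69.2,117,0.2],[0,0,0,-85.3,-69.2,117,0.2],[0,0,0,-85.3,-69.2,117,0.2],[0,0,0,-85.3,-69.2,117,0.2]]]}}

```text
time: 32.7
tool_pos: [0.4247, -0.3744, 0.1015]
orientation: [0.728, 0.685, 0.0, 0.001]
wrist_force: [-0.4, -1.0, -0.3]
grip_width: 0.6
```

Run:
```python
from h import *
st(); f=grab('wrist','w23'); rel([.4244,-.3742,.026],down(86.5))
```

```text
t 32.7 pos [ 0.4247 -0.3744  0.1015] phi 86.53 z [ 0.001 -0.001 -1.   ] F [-0.4 -1.  -0.3] T [0.04 0.   0.01] w 0.6 q [ -46.   32.   99.   -0.   50. -133.]
rel rot [0.0008, 0.0007, 0.0005] mm [0.2, -0.2, 75.4] | dist 75.4 deg 0.1
```

View pics/w23.png

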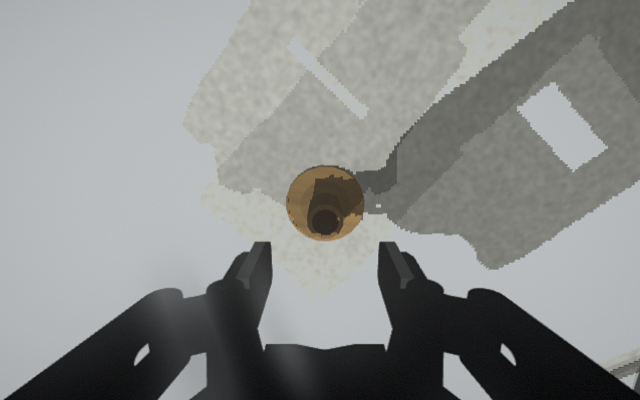

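Centred exactly as with pan A. Grip and lift.

Emit:
{"method": "jog_arm", "body": {"deltas": [[[0,0,0,0.2,0,25,0.2],[0,0,0,0.2,0,50,0.2],[0,0,0,0.2,0,68,0.2],[0,0,0,0.2,0,75.5,0.2],[0,0,0,0.2,0,75.5,-0.3],[0,0,0,0.2,0,75.5,-1],[0,0,0,0.2,0,75.5,-1],[0,0,0,0.2,0,75.5,-1]]]}}

```text
time: 33.75
tool_pos: [0.4247, -0.3744, 0.0259]
orientation: [0.728, 0.685, 0.0, 0.001]
wrist_force: [-0.4, 0.8, 6.6]
grip_width: 0.267
```

Run:
```python
from h import *
st()
```

```text
t 33.75 pos [ 0.4247 -0.3744  0.0259] phi 86.52 z [ 0.001 -0.001 -1.   ] F [-0.4  0.8  6.6] T [0.09 0.04 0.03] w 0.267 q [ -46.   39.  100.    0.   41. -133.]
```

Emit:
{"method": "jog_arm", "body": {"deltas": [[[0,0,0,0,0,-20,-1],[0,0,0,0,0,-50,-1],[0,0,0,0,0,-80,-1],[0,0,0,0,0,-110,-1],[0,0,0,0,0,-110,-1],[0,0,0,0,0,-110,-1],[0,0,0,0,0,-110,-1],[0,0,0,0,0,-110,-1]]]}}

```text
time: 34.75
tool_pos: [0.4241, -0.3738, 0.1345]
orientation: [0.728, 0.685, -0.0, -0.001]
wrist_force: [-0.0, -0.5, -0.1]
grip_width: 0.268
```

Run:
```python
from h import *
st(); f=grab('wrist','w24')
rel(*panpose(1,20,-19,60)); p,R=panpose(1,20,-19,60);print(p)
```

```text
t 34.75 pos [ 0.4241 -0.3738  0.1345] phi 86.52 z [-0.001  0.001 -1.   ] F [-0.  -0.5 -0.1] T [-0.03  0.   -0.04] w 0.268 q [ -46.   29.   98.   -0.   54. -133.]
rel rot [-0.3498, -0.0008, 0.0001] mm [474.9, 129.9, 28.2] | dist 493.2 deg 20.0
[0.58271262 0.09227018 0.10669261]
```

View pics/w24.png

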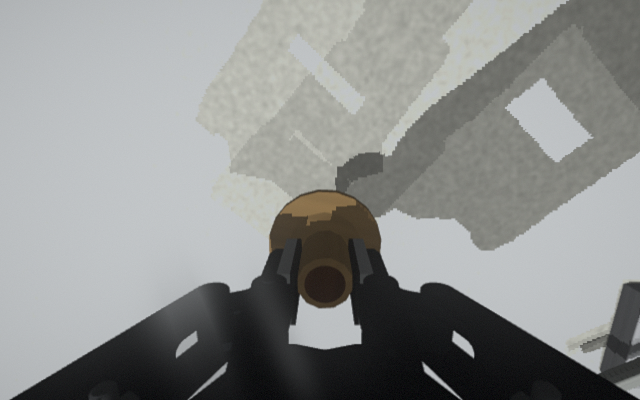

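Emit:
{"method": "jog_arm", "body": {"deltas": [[[0,0,0,57,15,-10,-1],[0,0,0,114,30,-15,-1],[0,0,0,172,45,-15,-1],[0,0,0,230,60,-15,-1],[0,0,0,288,75,-15,-1],[-0.1,0,0,345,92,-10,-1],[-0.2,0,0,402,110,0,-1],[-0.3,0,0,455,126,15,-1]]]}}

```text
time: 35.8
tool_pos: [0.5785, 0.0746, 0.1204]
orientation: [0.72, 0.677, 0.104, 0.11]
wrist_force: [0.8, -0.1, -0.6]
grip_width: 0.267
```

Run:
```python
from h import *
st(); rel(*panpose(1,20,-19,40))
```

```text
t 35.8 pos [0.5785 0.0746 0.1204] phi 86.54 z [ 0.299 -0.017 -0.954] F [ 0.8 -0.1 -0.6] T [-0.03  0.14 -0.  ] w 0.267 q [  4.  26. 107.  -4.  29. -79.]
rel rot [-0.0447, -0.0013, 0.0004] mm [17.9, -7.1, 33.1] | dist 38.2 deg 2.6
```

Emit:
{"method": "jog_arm", "body": {"deltas": [[[-0.0447,-0.0013,0,9,0,5,-1],[-0.0447,-0.0013,0,17.9,-2,15,-1],[-0.0447,-0.0013,0,17.9,-5,25,-1],[-0.0447,-0.0013,0,17.9,-7.1,33,-1],[-0.0447,-0.0013,0,17.9,-7.1,33,-1],[-0.0447,-0.0013,0,17.9,-7.1,33,-1],[-0.0447,-0.0013,0,17.9,-7.1,33,-1],[-0.0447,-0.0013,0,17.9,-7.1,33,-1]]]}}

```text
time: 36.8
tool_pos: [0.5819, 0.0901, 0.0869]
orientation: [0.718, 0.675, 0.117, 0.125]
wrist_force: [0.8, -1.3, -1.2]
grip_width: 0.267
```

Run:
```python
from h import *
st(); rel(*panpose(1,20,-19,40)); grab('wrist','w25')
rows([panpose(1,20,-19,z) for z in (25,12,5,2,1.2)])
```

```text
t 36.8 pos [0.5819 0.0901 0.0869] phi 86.48 z [ 0.338 -0.022 -0.941] F [ 0.8 -1.3 -1.2] T [-0.    0.22 -0.02] w 0.267 q [  6.  30. 109.  -8.  22. -74.]
rel rot [-0.004, 0.0012, 0.0001] mm [2.2, 0.6, 0.4] | dist 2.3 deg 0.2
[[-0.004, 0.0011, 0.0003, 2.2, -4.5, 14.5, -1], [-0.004, 0.0011, 0.0003, 2.2, -8.9, 26.7, -1], [-0.004, 0.0011, 0.0003, 2.2, -11.3, 33.3, -1], [-0.004, 0.0011, 0.0003, 2.2, -12.3, 36.1, -1], [-0.004, 0.0011, 0.0003, 2.2, -12.5, 36.9, -1]]
```

The picture limit is used up; I go on with measurements from masks, depth and force.

Emit:
{"method": "jog_arm", "body": {"deltas": [[[-0.004,0.001,0,2.2,-4.5,14.5,-1],[-0.004,0.001,0,2.2,-8.9,26.7,-1],[-0.004,0.001,0,2.2,-11.3,33.3,-1],[-0.004,0.001,0,2.2,-12.3,36,-1],[-0.004,0.001,0,2.2,-12.5,36.9,-1],[-0.004,0.001,0,2.2,-12.5,36.9,-1],[-0.004,0.001,0,2.2,-12.5,36.9,-1],[-0.004,0.001,0,2.2,-12.5,36.9,-1]]]}}

```text
time: 37.85
tool_pos: [0.5827, 0.0923, 0.0478]
orientation: [0.717, 0.675, 0.119, 0.127]
wrist_force: [0.0, 0.0, -1.3]
grip_width: 0.267
```

Run:
```python
from h import *
st(); rel(*panpose(1,20,-19,1.2)); f=grab('wrist')
hsv=cv2.cvtColor(f['img'],cv2.COLOR_RGB2HSV)
m=((hsv[:,:,1]>70)&(hsv[:,:,0]<25)&(hsv[:,:,2]>40)).astype(np.uint8)
g=dict(np.load('panB.npz'))
for r in (205,215,225,235): x=np.where(m[r,200:450])[0]+200; print(r,(x.min(),x.max()) if len(x) else None)
rows([panpose(1,*k) for k in ((19.5,-21.5,1),(19,-24,.8),(18,-26.5,.6),(17,-28.5,.5),(16,-29,.5))])
w=cv2.imread('pics/w18.png')[:,:,::-1]; hsv=cv2.cvtColor(np.ascontiguousarray(w),cv2.COLOR_RGB2HSV)
m=((hsv[:,:,1]>70)&(hsv[:,:,0]<25)&(hsv[:,:,2]>40)).astype(np.uint8)
for r in (205,215,225,235): x=np.where(m[r,200:450])[0]+200; print('ref w18',r,(x.min(),x.max()))
```

```text
t 37.85 pos [0.5827 0.0923 0.0478] phi 86.51 z [ 0.341 -0.021 -0.94 ] F [ 0.   0.  -1.3] T [0.   0.2  0.04] w 0.267 q [  6.  34. 109. -11.  18. -71.]
rel rot [0.0, 0.0001, 0.0003] mm [-0.0, -0.0, -0.1] | dist 0.1 deg 0.0
205 (np.int64(286), np.int64(449))
215 (np.int64(278), np.int64(449))
225 (np.int64(273), np.int64(449))
235 (np.int64(269), np.int64(449))
[[0.0086, 0.0002, 0.0003, 0, -2.1, -0.5, -1], [0.0173, 0.0002, 0.0003, 0, -4.3, -0.9, -1], [0.0347, 0.0002, 0.0003, 0, -6.3, -1.0, -1], [0.0522, 0.0002, 0.0003, 0, -7.8, -1.1, -1], [0.0697, 0.0002, 0.0003, 0, -7.8, -0.7, -1]]
ref w18 205 (np.int64(286), np.int64(363))
ref w18 215 (np.int64(278), np.int64(372))
ref w18 225 (np.int64(272), np.int64(376))
ref w18 235 (np.int64(270), np.int64(379))
```

Pan's left outline matches the first pan's to a pixel; no contact force. Slide under the lip.

Emit:
{"method": "jog_arm", "body": {"deltas": [[[0.008,0,0,0,-1.2,-0.3,-1],[0.009,0,0,0,-2.2,-0.5,-1],[0.017,0,0,0,-4.3,-0.9,-1],[0.026,0,0,0,-5.3,-1,-1],[0.035,0,0,0,-6.3,-1,-1],[0.052,0,0,0,-7.8,-1.1,-1],[0.07,0,0,0,-7.8,-0.7,-1],[0.07,0,0,0,-7.8,-0.7,-1]]]}}

```text
time: 38.9
tool_pos: [0.5754, 0.0927, 0.0457]
orientation: [0.721, 0.679, 0.095, 0.101]
wrist_force: [-1.1, -0.1, -0.7]
grip_width: 0.267
```

Run:
```python
from h import *
st(); rel(*panpose(1,16,-29,.5))
rows([panpose(1,*k) for k in ((14,-29.3,.5),(12,-29.5,.5),(9,-29.7,.4),(6,-30,.3),(3,-30,.2),(0,-30,0.),(0,-30,-.2))])
```

```text
t 38.9 pos [0.5754 0.0927 0.0457] phi 86.5 z [ 0.275 -0.017 -0.961] F [-1.1 -0.1 -0.7] T [ 0.04  0.19 -0.02] w 0.267 q [  6.  34. 108.  -7.  23. -75.]
rel rot [-0.0005, 0.0002, 0.0001] mm [0.0, -0.3, -0.1] | dist 0.3 deg 0.0
[[0.0344, 0.0002, 0.0001, 0, 0.3, 0.8, -1], [0.0693, 0.0002, 0.0001, 0, 1.0, 1.9, -1], [0.1217, 0.0002, 0.0001, 0, 2.0, 3.6, -1], [0.174, 0.0002, 0.0001, 0, 2.8, 5.4, -1], [0.2264, 0.0002, 0.0001, 0, 3.8, 7.3, -1], [0.2787, 0.0002, 0.0001, 0, 4.6, 9.3, -1], [0.2787, 0.0002, 0.0001, 0, 4.6, 9.5, -1]]
```

Emit:
{"method": "jog_arm", "body": {"deltas": [[[0.034,0,0,0,0.3,0.8,-1],[0.069,0,0,0,1,1.9,-1],[0.122,0,0,0,2,3.6,-1],[0.174,0,0,0,2.8,5.4,-1],[0.226,0,0,0,3.8,7.3,-1],[0.279,0,0,0,4.6,9.3,-1],[0.279,0,0,0,4.6,9.5,-1],[0.279,0,0,0,4.6,9.5,-1]]]}}

```text
time: 39.9
tool_pos: [0.5824, 0.0923, 0.0379]
orientation: [0.728, 0.685, 0.0, 0.001]
wrist_force: [1.4, 0.1, 2.7]
grip_width: 0.265
```

Run:
```python
from h import *
st(); rel(*panpose(1,0,-30,0))
```

```text
t 39.9 pos [0.5824 0.0923 0.0379] phi 86.51 z [ 0.001 -0.    -1.   ] F [1.4 0.1 2.7] T [-0.02 -0.17 -0.02] w 0.265 q [  4.  39.  96.  -0.  44. -82.]
rel rot [0.0015, 0.0002, 0.0002] mm [-0.0, 0.0, -0.1] | dist 0.1 deg 0.1
```

Same readings as pan A (3 N floor contact). Release, lift, and check by depth that both pans are flat.

Emit:
{"method": "jog_arm", "body": {"deltas": [[[0,0,0,0,0,0,-0.2],[0,0,0,0,0,0,0.1],[0,0,0,0,0,0,0.1],[0,0,0,0,0,-15,0.1],[0,0,0,0,0,-50,0.1],[0,0,0,0,0,-100,0.1],[0,0,0,0,0,-150,0.1],[0,0,0,0,0,-180,0.1]]]}}

```text
time: 40.9
tool_pos: [0.5826, 0.0924, 0.2216]
orientation: [0.728, 0.685, 0.001, 0.001]
wrist_force: [-0.6, 0.1, 0.4]
grip_width: 0.546
```

```bash
cat >> h.py <<'E'
def cloud(f,step=1):
    v,u=np.mgrid[0:400:step,0:640:step]; v=v.ravel();u=u.ravel(); z=f['depth'][v,u]; k=z>0; u,v,z=u[k],v[k],z[k]
    p=cv2.undistortPoints(np.c_[u,v].astype(float)[:,None],np.array(f['mtx'],float),np.array(f['distortion'],float))[:,0]
    X=(np.c_[p,np.ones(len(p))]*z[:,None]-np.array(f['t']))@np.array(f['R']); return X,f['img'][v,u],np.c_[u,v]
def pancheck(f):
    X,c,uv=cloud(f); hsv=cv2.cvtColor(c[None],cv2.COLOR_RGB2HSV)[0]
    w=(hsv[:,1]>70)&(hsv[:,0]<25)
    for i in range(3):
        d=X-seat(i); r=np.hypot(d[:,0],d[:,1])
        s=w&(r>20.5e-3)&(r<31e-3)&(np.abs(d[:,2])<.03)
        if s.sum()<30: print('seat',i,'no wood',s.sum()); continue
        A=np.c_[d[s][:,0],d[s][:,1],np.ones(s.sum())]; co=np.linalg.lstsq(A,d[s][:,2],rcond=None)[0]
        t=w&(d[:,2]>.038)&(r<.025)
        top=d[t]; print('seat',i,'n',s.sum(),'rim plane tilt deg',np.degrees(co[:2]).round(1),'h mm',round(co[2]*1000,1),'| top c',(top.mean(0)*1000).round(1) if t.sum() else None)
def hang(f,zlo=.040,zhi=.056):
    X,c,uv=cloud(f); d=X-np.array([*P,0]); r=np.hypot(d[:,0],d[:,1]); s=(X[:,2]>zlo)&(X[:,2]<zhi)&(r>.03)&(r<.085)
    m=d[s].mean(0); print('handle pts',s.sum(),'angle world',np.degrees(np.arctan2(m[1],m[0])).round(1),'z',np.median(X[s,2]).round(4),'rmax',np.percentile(r[s],98).round(3))
E
python3 - <<'E'
from h import *
st(); f=grab('wrist'); pancheck(f); hang(f)
for n in('top','scene'): g=grab(n); print(n); pancheck(g); hang(g)
E
```

```text
t 40.9 pos [0.5826 0.0924 0.2216] phi 86.52 z [ 0.004  0.    -1.   ] F [-0.6  0.1  0.4] T [0.05 0.05 0.03] w 0.546 q [  4.  25.  90.  -0.  65. -82.]
seat 0 no wood 0
seat 1 n 1028 rim plane tilt deg [-0.6 -0.1] h mm 5.6 | top c [-1.2 -0.3 43.8]
seat 2 n 946 rim plane tilt deg [-0.2 -0.3] h mm 5.5 | top c [-0.7 -1.1 43.6]
handle pts 525 angle world -64.0 z 0.0479 rmax 0.074
top
seat 0 no wood 0
seat 1 no wood 8
seat 2 n 32 rim plane tilt deg [-1.8  1.1] h mm 5.2 | top c [-5.8  0.9 44.3]
handle pts 50 angle world -66.9 z 0.0469 rmax 0.069
scene
seat 0 no wood 0
seat 1 n 169 rim plane tilt deg [ 0.2 -0.6] h mm 4.8 | top c [ 4.5 -0.7 64.1]
seat 2 n 177 rim plane tilt deg [-0.4  0.5] h mm 4.7 | top c [  4.1  -3.1 147.7]
handle pts 85 angle world -59.1 z 0.0455 rmax 0.074
```

Both pans flat (tilt <1°, disc top 5.6 mm above floor, expected 6). Handle at -64.0° world (expected -63.5). Back over the mat; check the bar hasn't been moved.

Run:
```python
from h import *
rel([.49,.39,.2155],down(103.5))
```

```text
rel rot [0.0035, 0.0003, -0.2965] mm [291.4, -110.7, 4.3] | dist 311.7 deg 17.0
```

Emit:
{"method": "jog_arm", "body": {"deltas": [[[0,0,-0.06,58,-22,0,0.1],[0,0,-0.12,116,-44,0,0.1],[0,0,-0.18,174,-66,0,0.1],[0,0,-0.24,232,-88,0,0.1],[0.003,0,-0.297,291.4,-110.7,4,0.1],[0.003,0,-0.297,291.4,-110.7,4,0.1],[0.003,0,-0.297,291.4,-110.7,4,0.1],[0.003,0,-0.297,291.4,-110.7,4,0.1]]]}}

```text
time: 42.05
tool_pos: [0.4898, 0.3887, 0.2135]
orientation: [0.62, 0.785, -0.002, -0.001]
wrist_force: [0.7, 0.3, 0.1]
grip_width: 0.55
```

```bash
cat >> h.py <<'E'
def barcheck(f,C=(.446,.383),dump=True):
    X,c,uv=cloud(f); d=X[:,:2]-np.array(C); g=c.astype(float).mean(1)
    s=(np.hypot(d[:,0],d[:,1])<.2)&(X[:,2]>.020)&(X[:,2]<.032)
    s&=(c.max(1).astype(int)-c.min(1)<40)
    # restrict to largest image component
    m=np.zeros((400,640),np.uint8); m[uv[s][:,1],uv[s][:,0]]=1; n,l,stt,_=cv2.connectedComponentsWithStats(m)
    best=[(stt[i,4],i) for i in range(1,n)]; best.sort(); 
    for a,i in best[-3:]:
        k=s.copy(); k[s]=l[uv[s][:,1],uv[s][:,0]]==i; r=cv2.minAreaRect((X[k][:,:2]*1000).astype(np.float32)); print('px',stt[i],'n',a,'rect mm',np.round(r[0],1),np.round(r[1],1),round(r[2],1),'z',np.median(X[k,2]).round(4),'corners',cv2.boxPoints(r).round(0).tolist())
    k=(g<60)&(np.hypot(d[:,0],d[:,1])<.16)&(np.abs(X[:,2]-.004)<.004)
    r=cv2.minAreaRect((X[k][:,:2]*1000).astype(np.float32)); print('mat',np.round(r[0],1),np.round(r[1],1),round(r[2],1),k.sum())
E
python3 - <<'E'
from h import *
st(); f=grab('wrist'); barcheck(f)
E
```

```text
t 42.05 pos [0.4898 0.3887 0.2135] phi 103.44 z [-0.004 -0.001 -1.   ] F [0.7 0.3 0.1] T [ 0.06  0.01 -0.01] w 0.55 q [ 34.  29.  84.   0.  67. -69.]
px [143 188  21  25 296] n 296 rect mm [553.6 216. ] [17.  23.8] 87.8 z 0.0274 corners [[541.0, 208.0], [565.0, 207.0], [566.0, 224.0], [542.0, 225.0]]
px [ 339   13   40  209 4765] n 4765 rect mm [430.4 404.7] [199.3  28. ] 10.5 z 0.0257 corners [[330.0, 400.0], [335.0, 373.0], [531.0, 409.0], [526.0, 437.0]]
mat [446.2 383.8] [255.8  98.7] 13.3 17672
```

The bar has been knocked aside: now centred (430,405) mm at 10.5°, still flat (z 25.7), size 199×28 ✓. Check its orientation, then regrasp there.

Run:
```python
from h import *
f=load('wrist'); X,c,uv=cloud(f); a=np.radians(10.5); d=X[:,:2]-np.array([.4304,.4047]); u=d@[np.cos(a),np.sin(a)]; v=d@[-np.sin(a),np.cos(a)]
s=(np.abs(v)<.022)&(X[:,2]>.02)&(X[:,2]<.032)
for x in np.arange(-.095,.1,.02):
    k=s&(np.abs(u-x)<.005); print(round(x,3),k.sum(),(v[k].min()*1000).round(1) if k.sum() else '',(v[k].max()*1000).round(1) if k.sum() else '',np.median(X[k,2]).round(4) if k.sum() else '')
rel([.4304,.4047,.06],down(100.5))
```

```text
-0.095 366 -13.9 14.0 0.026
-0.075 364 -13.9 14.0 0.0259
-0.055 348 -13.9 14.0 0.0258
-0.035 231 -9.9 9.9 0.0257
-0.015 216 -9.9 10.1 0.0256
0.005 207 -9.8 10.2 0.0255
0.025 197 -9.9 10.1 0.0256
0.045 187 -9.6 10.2 0.0257
0.065 176 -9.7 10.2 0.0256
0.085 179 -10.0 10.5 0.0259
rel rot [-0.0035, -0.0, 0.051] mm [29.3, -53.7, 153.9] | dist 165.6 deg 2.9
```

Socket still toward the robot, centreline within 0.2 mm, level. Move over, descend, grip.

Emit:
{"method": "jog_arm", "body": {"deltas": [[[-0.0035,0,0.051,15,-27,40,0],[-0.0035,0,0.051,29.3,-53.7,80,0],[-0.0035,0,0.051,29.3,-53.7,120,0],[-0.0035,0,0.051,29.3,-53.7,152,0],[-0.0035,0,0.051,29.3,-53.7,152,0],[-0.0035,0,0.051,29.3,-53.7,152,0],[-0.0035,0,0.051,29.3,-53.7,152,0],[-0.0035,0,0.051,29.3,-53.7,152,0]]]}}

```text
time: 43.1
tool_pos: [0.4302, 0.406, 0.0629]
orientation: [0.639, 0.769, 0.001, 0.0]
wrist_force: [-0.6, 0.0, -0.3]
grip_width: 0.499
```

Run:
```python
from h import *
st(); rel([.4304,.4047,.014],down(100.5)); f=grab('wrist'); barcheck(f,(.4304,.4047))
```

```text
t 43.1 pos [0.4302 0.406  0.0629] phi 100.6 z [ 0.001  0.001 -1.   ] F [-0.6  0.  -0.3] T [-0.03  0.01 -0.01] w 0.499 q [ 39.  37.  95.   0.  47. -62.]
rel rot [0.0015, -0.0009, 0.0017] mm [-1.4, -0.2, 48.9] | dist 48.9 deg 0.1
px [  295    45    57   304 12289] n 12289 rect mm [420.9 403.3] [180.9  28.1] 10.5 z 0.0258 corners [[329.0, 401.0], [334.0, 373.0], [512.0, 406.0], [507.0, 434.0]]
mat [425.  378.9] [217.   99.3] 13.4 33628
```

Emit:
{"method": "jog_arm", "body": {"deltas": [[[0,0,0.002,-1.4,0,20,0],[0,0,0.002,-1.4,0,38,0],[0,0,0.002,-1.4,0,48.8,0],[0,0,0.002,-1.4,0,48.8,-0.3],[0,0,0.002,-1.4,0,48.8,-1],[0,0,0.002,-1.4,0,48.8,-1],[0,0,0.002,-1.4,0,48.8,-1],[0,0,0.002,-1.4,0,48.8,-1]]], "squeeze": 90}}

```text
time: 44.15
tool_pos: [0.4299, 0.4043, 0.0129]
orientation: [0.64, 0.769, -0.0, -0.0]
wrist_force: [-0.7, 0.6, -3.8]
grip_width: 0.212
```

Run:
```python
from h import *
st()
```

```text
t 44.15 pos [0.4299 0.4043 0.0129] phi 100.49 z [-0. -0. -1.] F [-0.7  0.6 -3.8] T [0.03 0.03 0.02] w 0.212 q [ 39.  42.  96.   0.  42. -62.]
```

Emit:
{"method": "jog_arm", "body": {"deltas": [[[0,0,0,0,0,-20,-1],[0,0,0,0,0,-50,-1],[0,0,0,0,0,-90,-1],[0,0,0,0,0,-130,-1],[0,0,0,0,0,-130,-1],[0,0,0,0,0,-130,-1],[0,0,0,0,0,-130,-1],[0,0,0,0,0,-130,-1]]]}}

```text
time: 45.15
tool_pos: [0.4297, 0.4041, 0.142]
orientation: [0.64, 0.769, -0.001, -0.0]
wrist_force: [0.1, 0.3, -4.2]
grip_width: 0.21
```

```bash
cat >> h.py <<'E'
def held(f):
    "bar geometry in the tool frame from depth"
    p,R,_=cur(); X,c,uv=cloud(f); T=(X-p)@R*1000
    s=(T[:,1]>-110)&(T[:,1]<-45)&(np.abs(T[:,0])<25)&(T[:,2]>-25)&(T[:,2]<0)
    if s.sum()<50: print('no bar',s.sum());return
    for lo,hi in((-97,-85),(-85,-70),(-70,-55)):
        k=s&(T[:,1]>lo)&(T[:,1]<hi); print(lo,hi,'x',T[k,0].min().round(1),T[k,0].max().round(1),'z',np.median(T[k,2]).round(1))
    print('end y',np.percentile(T[s,1],0.5).round(1))
E
python3 - <<'E'
from h import *
st(); f=grab('wrist'); held(f)
p0,R0,_=cur(); p1,_r=barpose(-63.7,p0[2]); ph0=100.5; ph1=-63.7+90
print(p1); N=12
W=[(p0+(p1-p0)*k/N,down(ph0+(ph1-ph0)*k/N)) for k in range(1,N+1)]
rows(W[:8]); rows(W[8:],*W[7])
E
```

```text
t 45.15 pos [0.4297 0.4041 0.142 ] phi 100.49 z [-0.001 -0.001 -1.   ] F [ 0.1  0.3 -4.2] T [ 0.01  0.08 -0.02] w 0.21 q [ 39.  31.  93.   0.  56. -62.]
-97 -85 x -14.2 13.8 z -12.9
-85 -70 x -14.4 13.8 z -12.8
-70 -55 x -14.3 13.8 z -12.8
end y -99.1
[ 0.6287854  -0.19033621  0.14221769]
[[-0.0011, 0.0006, 0.1078, -51.7, 7.3, 0, -1], [-0.0011, 0.0006, 0.2157, -103.5, 14.6, 0, -1], [-0.0011, 0.0007, 0.3236, -155.2, 21.9, 0.1, -1], [-0.001, 0.0008, 0.4315, -206.9, 29.1, 0.1, -1], [-0.001, 0.0008, 0.5394, -258.7, 36.4, 0.1, -1], [-0.001, 0.0009, 0.6474, -310.4, 43.7, 0.1, -1], [-0.0009, 0.0009, 0.7553, -362.1, 51.0, 0.1, -1], [-0.0009, 0.001, 0.8632, -413.9, 58.3, 0.1, -1]]
[[0, 0, 0.1079, -28.1, 44.0, 0, -1], [0, 0, 0.2158, -56.2, 88.1, 0, -1], [0, 0, 0.3238, -84.3, 132.1, 0, -1], [0, 0, 0.4317, -112.4, 176.2, 0, -1]]
```

Bar well held (centred within 0.3 mm, end at 99 mm, top at -12.8). Travel to the open handle.

Emit:
{"method": "jog_arm", "body": {"deltas": [[[0,0,0.108,-51.7,7.3,0,-1],[0,0,0.216,-103.5,14.6,0,-1],[0,0,0.324,-155,22,0,-1],[0,0,0.432,-207,29,0,-1],[0,0,0.54,-258.7,36.4,0,-1],[0,0,0.647,-310.4,43.7,0,-1],[0,0,0.755,-362,51,0,-1],[0,0,0.863,-414,58.3,0,-1]]]}}

```text
time: 46.2
tool_pos: [0.5631, 0.0062, 0.1428]
orientation: [0.903, 0.429, -0.0, -0.0]
wrist_force: [1.3, 0.7, -3.8]
grip_width: 0.212
```

Emit:
{"method": "jog_arm", "body": {"deltas": [[[0,0,0.108,-28,44,0,-1],[0,0,0.216,-56.2,88,0,-1],[0,0,0.324,-84.3,132,0,-1],[0,0,0.432,-112.4,176,0,-1],[0,0,0.432,-112.4,176,0,-1],[0,0,0.432,-112.4,176,0,-1],[0,0,0.432,-112.4,176,30,-1],[0,0,0.432,-112.4,176,50,-1]]]}}

```text
time: 47.2
tool_pos: [0.6284, -0.1887, 0.0917]
orientation: [0.974, 0.228, -0.001, -0.001]
wrist_force: [0.3, 0.4, -4.3]
grip_width: 0.21
```

Run:
```python
from h import *
st(); f=grab('wrist'); held(f)
for n in('top','scene'): hang(grab(n),.04,.052)
rel(*barpose(-63.7,.08))
rel(*barpose(-63.7,.0425))
```

```text
t 47.2 pos [ 0.6284 -0.1887  0.0917] phi 26.39 z [-0.001  0.001 -1.   ] F [ 0.3  0.4 -4.3] T [-0.01 -0.02  0.  ] w 0.21 q [-21.  40.  84.   0.  56. -47.]
-97 -85 x -13.3 14.7 z -15.3
-85 -70 x -13.3 14.8 z -15.4
-70 -55 x -13.3 14.8 z -15.4
end y -98.3
handle pts 2 angle world -63.5 z 0.0434 rmax 0.031
handle pts 84 angle world -59.2 z 0.0458 rmax 0.075
rel rot [-0.0018, 0.0013, 0.0009] mm [-0.2, 1.1, 12.1] | dist 12.1 deg 0.1
rel rot [-0.0018, 0.0013, 0.0009] mm [-0.1, 1.2, 49.6] | dist 49.6 deg 0.1
```

Run:
```python
from h import *
st(); f=grab('wrist'); st(); held(f)
X,c,uv=cloud(f); d=X-np.array([*P,0]); r=np.hypot(d[:,0],d[:,1])
# handle part visible between socket end and hub
s=(X[:,2]>.044)&(X[:,2]<.052)&(r>.016)&(r<.05)
a=np.degrees(np.arctan2(d[s,1],d[s,0])); print(s.sum(),np.percentile(a,[0,50,100]).round(1) if s.sum() else '')
k=s&(r>.02)
if k.sum():
    an=np.radians(-63.7); lat=d[k,:2]@[-np.sin(an),np.cos(an)]*1000; print('lateral',lat.min().round(1),lat.max().round(1),'r',r[k].min(),r[k].max())
```

```text
t 47.35 pos [ 0.6285 -0.1893  0.0921] phi 26.35 z [-0.002  0.001 -1.   ] F [-0.2  0.3 -3.3] T [ 0.03 -0.07 -0.05] w 0.209 q [-21.  40.  84.   0.  56. -47.]
t 47.4 pos [ 0.6291 -0.1897  0.0932] phi 26.33 z [ 0.  0. -1.] F [ 0.4  0.1 -2.7] T [ 0.07 -0.01  0.05] w 0.21 q [-21.  40.  84.   0.  56. -47.]
-97 -85 x -14.5 13.5 z -12.0
-85 -70 x -14.5 13.6 z -12.0
-70 -55 x -14.6 13.7 z -11.9
end y -99.6
97 [-84.3 -62.7 -42.6]
```

Run:
```python
from h import *
st(); rel(*barpose(-63.8,.060))
```

```text
t 47.4 pos [ 0.6291 -0.1897  0.0932] phi 26.33 z [ 0.  0. -1.] F [ 0.4  0.1 -2.7] T [ 0.07 -0.01  0.05] w 0.21 q [-21.  40.  84.   0.  56. -47.]
rel rot [-0.0002, -0.0001, 0.0023] mm [-0.8, 0.4, 33.2] | dist 33.2 deg 0.1
```

Emit:
{"method": "jog_arm", "body": {"deltas": [[[0,0,0.002,-0.8,0.4,10,-1],[0,0,0.002,-0.8,0.4,22,-1],[0,0,0.002,-0.8,0.4,32,-1],[0,0,0.002,-0.8,0.4,32,-1],[0,0,0.002,-0.8,0.4,32,-1],[0,0,0.002,-0.8,0.4,32,-1],[0,0,0.002,-0.8,0.4,32,-1],[0,0,0.002,-0.8,0.4,32,-1]]]}}

```text
time: 48.4
tool_pos: [0.6285, -0.1908, 0.0612]
orientation: [0.974, 0.226, 0.0, -0.0]
wrist_force: [0.6, -0.2, -4.4]
grip_width: 0.213
```

Run:
```python
from h import *
st(); rel(*barpose(-63.8,.0425)); f=grab('wrist');held(f)
# handle top seen beyond the socket end, in image columns: bar end vs handle
an=np.radians(-63.8)
print(proj(f,[[P[0]+r*np.cos(an),P[1]+r*np.sin(an),.048] for r in(.02,.03)]))
X,c,uv=cloud(f)
im=cv2.cvtColor(f['img'],cv2.COLOR_RGB2GRAY)
for r in (3,8,11): print(r,im[r,285:370:3].tolist()); print((f['depth'][r,285:370:3]*1000).astype(int).tolist())
```

```text
t 48.4 pos [ 0.6285 -0.1908  0.0612] phi 26.18 z [ 0.  0. -1.] F [ 0.6 -0.2 -4.4] T [ 0.02  0.03 -0.01] w 0.213 q [-21.  43.  84.   0.  53. -47.]
rel rot [0.0001, -0.0004, -0.0003] mm [0.2, -0.3, 18.7] | dist 18.7 deg 0.0
-97 -85 x -14.1 13.9 z -13.0
-85 -70 x -14.1 13.9 z -13.0
-70 -55 x -14.1 13.9 z -13.0
end y -99.0
[[324.92597654  -0.86507108]
 [324.94803889  26.53913469]]
3 [112, 35, 50, 47, 48, 49, 48, 77, 155, 83, 110, 109, 105, 109, 108, 109, 110, 112, 80, 112, 113, 112, 114, 115, 114, 113, 113, 111, 111]
[153, 149, 146, 145, 145, 146, 146, 147, 146, 131, 130, 129, 130, 131, 130, 130, 130, 130, 131, 148, 147, 145, 146, 146, 147, 147, 147, 147, 146]
8 [113, 90, 44, 38, 30, 36, 46, 45, 69, 83, 109, 107, 107, 107, 108, 108, 111, 112, 80, 114, 115, 113, 114, 113, 112, 112, 111, 109, 111]
[154, 154, 154, 150, 148, 149, 148, 149, 149, 131, 132, 130, 131, 130, 131, 130, 131, 131, 132, 148, 148, 148, 148, 147, 148, 148, 148, 148, 148]
11 [114, 115, 110, 53, 45, 49, 49, 48, 40, 85, 111, 109, 107, 107, 109, 108, 110, 113, 77, 115, 114, 113, 112, 113, 112, 113, 113, 112, 114]
[155, 154, 154, 151, 149, 150, 150, 148, 149, 132, 131, 130, 130, 132, 130, 131, 130, 131, 131, 148, 148, 148, 148, 147, 148, 147, 147, 148, 147]
```

Handle sits at columns 312-339 (mid 325.5), predicted 324.9: aligned within 0.3 mm. Lower onto it.

Emit:
{"method": "jog_arm", "body": {"deltas": [[[0,0,0,0.2,-0.3,3,-1],[0,0,0,0.2,-0.3,6,-1],[0,0,0,0.2,-0.3,9,-1],[0,0,0,0.2,-0.3,12,-1],[0,0,0,0.2,-0.3,15,-1],[0,0,0,0.2,-0.3,18,-1],[0,0,0,0.2,-0.3,18,-1],[0,0,0,0.2,-0.3,18,-1]]]}}

```text
time: 49.45
tool_pos: [0.6286, -0.1905, 0.0431]
orientation: [0.974, 0.226, 0.0, -0.0]
wrist_force: [1.1, -0.3, -4.2]
grip_width: 0.216
```

Run:
```python
from h import *
st(); f=grab('wrist');held(f)
p0,R0,_=cur(); z=p0[2]
ths=np.linspace(-63.8,-160.5,22)[1:]
W=[barpose(t,z) for t in ths]
rows(W[:8]); rows(W[8:16],*W[7]); rows(W[16:],*W[15])
```

```text
t 49.45 pos [ 0.6286 -0.1905  0.0431] phi 26.18 z [ 0.  0. -1.] F [ 1.1 -0.3 -4.2] T [ 0.02 -0.02  0.01] w 0.216 q [-21.  44.  85.   0.  51. -47.]
-97 -85 x -14.1 14.0 z -12.9
-85 -70 x -14.1 14.0 z -12.9
-70 -55 x -14.3 13.9 z -12.9
end y -106.4
[[0.0001, -0.0004, 0.08, -10.6, -0.5, -0, -1], [0, -0.0004, 0.1604, -21.1, -1.8, -0, -1], [0, -0.0004, 0.2408, -31.5, -3.9, -0, -1], [0, -0.0004, 0.3211, -41.7, -6.8, -0, -1], [0, -0.0004, 0.4015, -51.6, -10.6, -0, -1], [-0, -0.0004, 0.4819, -61.2, -15.1, -0, -1], [-0, -0.0004, 0.5622, -70.4, -20.4, -0, -1], [-0, -0.0004, 0.6426, -79.1, -26.4, -0, -1]]
[[0, 0, 0.0804, -10.6, -0.4, 0, -1], [0, 0, 0.1607, -21.1, -1.7, 0, -1], [0, 0, 0.2411, -31.5, -3.8, 0, -1], [0, 0, 0.3215, -41.7, -6.8, 0, -1], [0, 0, 0.4018, -51.6, -10.5, 0, -1], [0, 0, 0.4822, -61.2, -15.1, 0, -1], [0, 0, 0.5626, -70.4, -20.3, 0, -1], [0, 0, 0.6429, -79.1, -26.4, 0, -1]]
[[0, 0, 0.0804, -10.6, -0.4, 0, -1], [0, 0, 0.1607, -21.1, -1.7, 0, -1], [0, 0, 0.2411, -31.5, -3.8, 0, -1], [0, 0, 0.3215, -41.7, -6.8, 0, -1], [0, 0, 0.4018, -51.6, -10.5, 0, -1]]
```

Seated, no contact force. Swing back.

Emit:
{"method": "jog_arm", "body": {"deltas": [[[0,0,0.08,-10.6,-0.5,0,-1],[0,0,0.16,-21.1,-1.8,0,-1],[0,0,0.241,-31.5,-3.9,0,-1],[0,0,0.321,-41.7,-6.8,0,-1],[0,0,0.402,-51.6,-10.6,0,-1],[0,0,0.482,-61.2,-15.1,0,-1],[0,0,0.562,-70.4,-20.4,0,-1],[0,0,0.643,-79.1,-26.4,0,-1]]]}}

```text
time: 50.5
tool_pos: [0.5483, -0.2019, 0.044]
orientation: [0.995, -0.095, 0.003, 0.0]
wrist_force: [12.3, 2.3, -8.3]
grip_width: 0.214
```

Emit:
{"method": "jog_arm", "body": {"deltas": [[[0,0,0.08,-10.6,-0.4,0,-1],[0,0,0.161,-21.1,-1.7,0,-1],[0,0,0.241,-31.5,-3.8,0,-1],[0,0,0.321,-41.7,-6.8,0,-1],[0,0,0.402,-51.6,-10.5,0,-1],[0,0,0.482,-61.2,-15.1,0,-1],[0,0,0.563,-70.4,-20.3,0,-1],[0,0,0.643,-79.1,-26.4,0,-1]]]}}

```text
time: 51.5
tool_pos: [0.4739, -0.1618, 0.0437]
orientation: [0.915, -0.404, 0.002, 0.0]
wrist_force: [1.8, -3.5, -4.6]
grip_width: 0.214
```

Run:
```python
from h import *
st(); rel(*barpose(-158,.0431)); rel(*barpose(-160,.0431))
f=grab('wrist'); held(f); 
for n in('scene','top'): pancheck(grab(n))
p0,R0,_=cur()
a=np.degrees(np.arctan2(p0[1]-P[1],p0[0]-P[0])); print('bar angle by pos',a)
rows([barpose(t,.0431) for t in (a-4,a-8,-152,-155,-157,-158.5,-160)])
```

```text
t 51.5 pos [ 0.4739 -0.1618  0.0437] phi -47.69 z [ 0.003 -0.001 -1.   ] F [ 1.8 -3.5 -4.6] T [-0.68 -0.29 -0.21] w 0.214 q [-24.  32. 110.  -0.  38.  24.]
rel rot [-0.0018, -0.0029, 0.3544] mm [-47.4, -8.0, 0.4] | dist 48.0 deg 20.3
rel rot [-0.0019, -0.0029, 0.3893] mm [-51.7, -9.6, 0.4] | dist 52.6 deg 22.3
-97 -85 x -12.4 15.6 z -13.3
-85 -70 x -12.4 15.7 z -13.3
-70 -55 x -12.5 15.7 z -13.3
end y -106.9
seat 0 no wood 1
seat 1 n 129 rim plane tilt deg [-0.7 -0.7] h mm 4.4 | top c [ 3.9  0.5 42.5]
seat 2 n 150 rim plane tilt deg [ 0.6 -0.6] h mm 4.6 | top c [ 4.2  0.6 42.7]
seat 0 no wood 0
seat 1 n 107 rim plane tilt deg [ 2.4 -1.5] h mm 5.9 | top c [-4.1  1.8 44. ]
seat 2 n 95 rim plane tilt deg [-1.1  1.1] h mm 5.4 | top c [-3.8  1.  44.6]
bar angle by pos -137.4257359969092
[[-0.0005, -0.0005, 0.07, -9.2, -0.1, 0.3, -1], [-0.0005, -0.0005, 0.1398, -18.4, -1.1, 0.3, -1], [-0.0006, -0.0005, 0.2546, -33.2, -4.1, 0.2, -1], [-0.0006, -0.0005, 0.3069, -39.9, -6.0, 0.2, -1], [-0.0006, -0.0005, 0.3418, -44.2, -7.4, 0.2, -1], [-0.0006, -0.0005, 0.368, -47.5, -8.6, 0.2, -1], [-0.0006, -0.0005, 0.3942, -50.7, -9.9, 0.2, -1]]
```

Forces low, dead point near. Finish the swing slightly past the locked angle.

Emit:
{"method": "jog_arm", "body": {"deltas": [[[0,0,0.07,-9.2,-0.1,0,-1],[0,0,0.14,-18.4,-1.1,0,-1],[0,0,0.2,-26,-2.5,0,-1],[0,0,0.255,-33.2,-4.1,0,-1],[0,0,0.307,-40,-6,0,-1],[0,0,0.342,-44.2,-7.4,0,-1],[0,0,0.368,-47.5,-8.6,0,-1],[0,0,0.394,-50.7,-9.9,0,-1]]]}}

```text
time: 52.65
tool_pos: [0.4463, -0.1171, 0.0431]
orientation: [0.819, -0.574, 0.0, -0.0]
wrist_force: [1.8, -2.9, -5.0]
grip_width: 0.215
```

Run:
```python
from h import *
st(); p0,R0,_=cur(); print('bar angle by pos',np.degrees(np.arctan2(p0[1]-P[1],p0[0]-P[0])))
f=grab('wrist'); held(f)
for r in (3,8): d=(f['depth'][r,285:370]*1000); s=np.where(d<140)[0]+285; print(r,s.min() if len(s) else None,s.max() if len(s) else None)
rel(*barpose(-158.0,.0431))
```

```text
t 52.65 pos [ 0.4463 -0.1171  0.0431] phi -70.1 z [ 0.001  0.    -1.   ] F [ 1.8 -2.9 -5. ] T [-0.49 -0.32 -0.2 ] w 0.215 q [-20.  30. 115.   0.  35.  50.]
bar angle by pos -160.01717315038266
-97 -85 x -13.8 14.3 z -12.9
-85 -70 x -13.9 14.3 z -12.9
-70 -55 x -13.8 14.3 z -13.0
end y -106.4
3 285 369
8 285 369
rel rot [-0.0008, -0.0005, -0.0383] mm [4.8, 0.1, -0.0] | dist 4.8 deg 2.2
```

At the stop (light contact). Recentre the slot at -158° and lift off vertically.

Emit:
{"method": "jog_arm", "body": {"deltas": [[[0,0,-0.03,3.8,0,0,-1],[0,0,-0.03,3.8,0,0,-1],[0,0,-0.03,3.8,0,-10,-1],[0,0,-0.03,3.8,0,-20,-1],[0,0,-0.03,3.8,0,-35,-1],[0,0,-0.03,3.8,0,-60,-1],[0,0,-0.03,3.8,0,-100,-1],[0,0,-0.03,3.8,0,-100,-1]]]}}

```text
time: 53.7
tool_pos: [0.4487, -0.1211, 0.1459]
orientation: [0.827, -0.562, 0.003, -0.001]
wrist_force: [0.2, 0.1, -5.0]
grip_width: 0.207
```

Run:
```python
from h import *
st()
for n in('scene','top'): f=grab(n); hang(f,.04,.053); pancheck(f)
p0,R0,_=cur(); p1=np.array([.4458,.3838,p0[2]]); ph0=-68.4; ph1=103.4; N=17
W=[(p0+(p1-p0)*k/N,down(ph0+(ph1-ph0)*k/N)) for k in range(1,N+1)]
rows(W[:8]); rows(W[8:16],*W[7])
f=grab('wrist'); held(f)
```

```text
t 53.7 pos [ 0.4487 -0.1211  0.1459] phi -68.35 z [ 0.006 -0.002 -1.   ] F [ 0.2  0.1 -5. ] T [-0.03 -0.04 -0.02] w 0.207 q [-21.  19. 112.   0.  49.  47.]
handle pts 60 angle world -157.9 z 0.0462 rmax 0.071
seat 0 no wood 1
seat 1 n 146 rim plane tilt deg [0.3 0.2] h mm 4.5 | top c [ 3.6  0.3 42.3]
seat 2 n 158 rim plane tilt deg [ 1.9 -0.2] h mm 4.7 | top c [ 4.   0.6 42.3]h.py:71: RuntimeWarning: Mean of empty slice.
  m=d[s].mean(0); print('handle pts',s.sum(),'angle world',np.degrees(np.arctan2(m[1],m[0])).round(1),'z',np.median(X[s,2]).round(4),'rmax',np.percentile(r[s],98).round(3))
  ret = um.true_divide(
  return _methods._mean(a, axis=axis, dtype=dtype,
  ret = ret.dtype.type(ret / rcount)
Traceback (most recent call last):
  File "h.py", line 71, in hang
    m=d[s].mean(0); print('handle pts',s.sum(),'angle world',np.degrees(np.arctan2(m[1],m[0])).round(1),'z',np.median(X[s,2]).round(4),'rmax',np.percentile(r[s],98).round(3))
                                                                                                                                              ~~~~~~~~~~~~~^^^^^^^^^
IndexError: index -1 is out of bounds for axis 0 with size 0
```

Handle at -157.9° (locked = -158). Compute the return rows.

Run:
```python
from h import *
st()
p0,R0,_=cur(); p1=np.array([.4458,.3838,.140]); ph0=-68.4; ph1=103.4; N=17
W=[(p0+(p1-p0)*k/N,down(ph0+(ph1-ph0)*k/N)) for k in range(1,N+1)]
rows(W[:8]); rows(W[8:16],*W[7])
f=grab('wrist'); held(f)
```

```text
t 53.8 pos [ 0.4471 -0.1205  0.143 ] phi -68.36 z [ 0.001  0.    -1.   ] F [-0.7 -0.1 -5.3] T [-0.01 -0.02  0.06] w 0.211 q [-21.  19. 112.   0.  49.  47.]
[[-0.0005, -0.0002, -0.1757, -27.6, -10.9, 0.2, -1], [-0.0005, -0.0002, -0.352, -55.2, -21.7, 0.4, -1], [-0.0004, -0.0003, -0.5284, -82.8, -32.6, 0.5, -1], [-0.0004, -0.0003, -0.7048, -110.4, -43.5, 0.7, -1], [-0.0004, -0.0004, -0.8812, -138.0, -54.3, 0.9, -1], [-0.0004, -0.0004, -1.0576, -165.6, -65.2, 1.1, -1], [-0.0003, -0.0004, -1.2339, -193.2, -76.1, 1.2, -1], [-0.0003, -0.0005, -1.4103, -220.8, -87.0, 1.4, -1]]
[[0, 0, -0.1764, 6.3, -29.0, 0.2, -1], [0, 0, -0.3528, 12.6, -58.0, 0.4, -1], [0, 0, -0.5291, 19.0, -87.0, 0.5, -1], [0, 0, -0.7055, 25.3, -115.9, 0.7, -1], [0, 0, -0.8819, 31.6, -144.9, 0.9, -1], [0, 0, -1.0583, 37.9, -173.9, 1.1, -1], [0, 0, -1.2347, 44.2, -202.9, 1.2, -1], [0, 0, -1.411, 50.6, -231.9, 1.4, -1]]
-97 -85 x -13.8 14.3 z -13.8
-85 -70 x -13.9 14.3 z -13.7
-70 -55 x -13.7 14.3 z -13.7
end y -99.3
```

Emit:
{"method": "jog_arm", "body": {"deltas": [[[0,0,-0.176,-27.6,-10.9,0,-1],[0,0,-0.352,-55.2,-21.7,0,-1],[0,0,-0.528,-82.8,-32.6,0,-1],[0,0,-0.705,-110.4,-43.5,0,-1],[0,0,-0.881,-138,-54.3,0,-1],[0,0,-1.058,-165.6,-65.2,0,-1],[0,0,-1.234,-193.2,-76,0,-1],[0,0,-1.41,-220.8,-87,0,-1]]]}}

```text
time: 54.85
tool_pos: [0.4459, 0.1176, 0.1417]
orientation: [0.994, 0.111, -0.001, -0.0]
wrist_force: [-0.3, -0.1, -3.3]
grip_width: 0.211
```

Emit:
{"method": "jog_arm", "body": {"deltas": [[[0,0,-0.176,6.3,-29,0,-1],[0,0,-0.353,12.6,-58,0,-1],[0,0,-0.529,19,-87,0,-1],[0,0,-0.705,25.3,-116,0,-1],[0,0,-0.882,31.6,-145,0,-1],[0,0,-1.058,38,-174,0,-1],[0,0,-1.235,44.2,-203,0,-1],[0,0,-1.411,50.6,-232,0,-1]]]}}

```text
time: 55.85
tool_pos: [0.4455, 0.3547, 0.1413]
orientation: [0.684, 0.729, -0.001, -0.0]
wrist_force: [-0.0, -0.4, -3.9]
grip_width: 0.209
```

Run:
```python
from h import *
st(); f=grab('wrist'); rel([.4458,.3838,.06],down(103.4))
```

```text
t 55.85 pos [0.4455 0.3547 0.1413] phi 93.61 z [-0.002 -0.001 -1.   ] F [-0.  -0.4 -3.9] T [-0.01 -0.02  0.02] w 0.209 q [ 34.  29.  97.   0.  55. -60.]
rel rot [-0.0012, -0.0006, -0.1614] mm [26.1, 2.3, 81.6] | dist 85.7 deg 9.2
```

Emit:
{"method": "jog_arm", "body": {"deltas": [[[0,0,-0.08,13,1,0,-1],[0,0,-0.165,26.5,2.3,20,-1],[0,0,-0.165,26.5,2.3,45,-1],[0,0,-0.165,26.5,2.3,70,-1],[0,0,-0.165,26.5,2.3,81,-1],[0,0,-0.165,26.5,2.3,81,-1],[0,0,-0.165,26.5,2.3,81,-1],[0,0,-0.165,26.5,2.3,81,-1]]]}}

```text
time: 56.9
tool_pos: [0.4474, 0.381, 0.0629]
orientation: [0.624, 0.781, 0.001, 0.0]
wrist_force: [-0.3, -0.4, -3.6]
grip_width: 0.214
```

Run:
```python
from h import *
st(); rel([.4458,.3838,.0135],down(103.4)); f=grab('wrist'); held(f); barcheck(f)
X,c,uv=cloud(f); k=(np.abs(X[:,2]-.004)<.004)&(c.mean(1)<60)&(np.hypot(X[:,0]-.446,X[:,1]-.383)<.16)
# mat lateral edges near socket in mat axes 13.4 deg
a=np.radians(13.4); d=X[k][:,:2]-[.446,.3838]; u=d@[np.cos(a),np.sin(a)]; v=d@[-np.sin(a),np.cos(a)]
for x in(-.11,-.08,-.05): s=np.abs(u-x)<.006; print(x,(v[s].min()*1000).round(1),(v[s].max()*1000).round(1))
print('near end',np.percentile(u,.2)*1000)
```

```text
t 56.9 pos [0.4474 0.381  0.0629] phi 102.72 z [ 0.001  0.001 -1.   ] F [-0.3 -0.4 -3.6] T [-0.02  0.01 -0.06] w 0.214 q [ 36.  37.  96.   0.  47. -67.]
rel rot [0.0015, -0.0007, -0.0118] mm [3.1, -1.1, 49.4] | dist 49.5 deg 0.7
-97 -85 x -14.2 13.8 z -13.1
-85 -70 x -14.1 13.9 z -13.0
-70 -55 x -14.3 13.9 z -13.0
end y -99.0
px [ 29 341   1   1   1] n 1 rect mm [556.5 216.4] [0. 0.] 0.0 z 0.0285 corners [[557.0, 216.0], [557.0, 216.0], [557.0, 216.0], [557.0, 216.0]]
px [ 13 319   2   1   2] n 2 rect mm [541.8 207.9] [0.3 0. ] -139.0 z 0.0289 corners [[542.0, 208.0], [542.0, 208.0], [542.0, 208.0], [542.0, 208.0]]
px [  16  311   41   42 1087] n 1087 rect mm [550.7 221.7] [31.  15.5] 31.3 z 0.027 corners [[533.0, 220.0], [541.0, 207.0], [568.0, 223.0], [560.0, 236.0]]
mat [432.  380.5] [222.2  99.3] 13.3 26094
-0.11 -49.3 49.8
-0.08 -49.5 49.4
-0.05 -49.2 49.7
near end -124.9952048730214
```

Emit:
{"method": "jog_arm", "body": {"deltas": [[[0,0,-0.012,3.1,-1,20,-1],[0,0,-0.012,3.1,-1,38,-1],[0,0,-0.012,3.1,-1,46,-1],[0,0,-0.012,3.1,-1,49,-1],[0,0,-0.012,3.1,-1,49.5,-1],[0,0,-0.012,3.1,-1,49.5,-1],[0,0,-0.012,3.1,-1,49.5,-0.3],[0,0,-0.012,3.1,-1,49.5,0]]]}}

```text
time: 57.95
tool_pos: [0.4458, 0.3839, 0.0128]
orientation: [0.62, 0.785, 0.001, 0.0]
wrist_force: [0.2, 0.3, -0.2]
grip_width: 0.498
```

Run:
```python
from h import *
st()
```

```text
t 57.95 pos [0.4458 0.3839 0.0128] phi 103.42 z [ 0.001  0.001 -1.   ] F [ 0.2  0.3 -0.2] T [ 0.02 -0.01  0.03] w 0.498 q [ 36.  42.  96.   0.  42. -67.]
```

Emit:
{"method": "jog_arm", "body": {"deltas": [[[0,0,0,0,0,0,0],[0,0,0,0,0,-15,0],[0,0,0,0,0,-45,0],[0,0,0,0,0,-90,0],[0,0,0,0,0,-140,0],[0,0,0,0,0,-190,0.1],[0,0,0,-10,35,-200,0.1],[0,0,0,-20,50,-200,0.1]]]}}

```text
time: 58.95
tool_pos: [0.5001, 0.3757, 0.2145]
orientation: [0.62, 0.785, 0.002, 0.001]
wrist_force: [0.2, -1.3, -0.5]
grip_width: 0.551
```

Run:
```python
from h import *
st(); f=grab('wrist'); barcheck(f)
a=grab('wrist');st();barcheck(a)
g=grab('scene'); hang(g,.04,.053); pancheck(g)
rel([.56,.07,.25],down(86.5))
```

```text
t 58.95 pos [0.5001 0.3757 0.2145] phi 103.4 z [ 0.003  0.002 -1.   ] F [ 0.2 -1.3 -0.5] T [-0.02 -0.01  0.01] w 0.551 q [ 33.  29.  84.   0.  66. -71.]
px [157 179  21  27 311] n 311 rect mm [550.5 221.5] [29.7 14.5] 32.4 z 0.0273 corners [[534.0, 220.0], [542.0, 207.0], [567.0, 223.0], [559.0, 236.0]]
px [ 331   16   31  207 4712] n 4712 rect mm [445.5 383.4] [198.7  27.9] 13.6 z 0.0258 corners [[346.0, 374.0], [352.0, 347.0], [545.0, 393.0], [539.0, 420.0]]
mat [450.7 383.7] [247.7  97.4] 13.4 16646
t 59.05 pos [0.4994 0.3746 0.2121] phi 103.32 z [-0. -0. -1.] F [-0.5  0.3 -0.4] T [-0.01  0.03  0.01] w 0.551 q [ 33.  29.  85.  -0.  66. -71.]
px [158 180  21  26 321] n 321 rect mm [553.7 216.9] [24.6 17.9] 0.5 z 0.0275 corners [[541.0, 226.0], [542.0, 208.0], [566.0, 208.0], [566.0, 226.0]]
px [ 333   16   31  208 4729] n 4729 rect mm [446.1 384. ] [199.1  27.6] 13.8 z 0.0258 corners [[346.0, 374.0], [353.0, 347.0], [546.0, 394.0], [539.0, 421.0]]
mat [450.1 384.8] [245.5  98.9] 13.3 17137
handle pts 60 angle world -157.7 z 0.0459 rmax 0.072
seat 0 no wood 1
seat 1 n 137 rim plane tilt deg [0.7 0. ] h mm 4.4 | top c [ 3.6  0.5 42. ]
seat 2 n 159 rim plane tilt deg [-0.1 -0.5] h mm 4.8 | top c [ 4.   0.4 42.3]
rel rot [-0.0016, 0.0006, 0.294] mm [-310.9, -10.5, -38.2] | dist 313.4 deg 16.8
```

Bar on the mat's centreline (446,384; 13.7°). One last wrist check over the jig.

Emit:
{"method": "jog_arm", "body": {"deltas": [[[0,0,0.07,-50,-2,-38,0.1],[0,0,0.14,-100,-4,-38,0.1],[0,0,0.21,-155,-6,-38,0.1],[0,0,0.294,-210,-8,-38,0.1],[0,0,0.294,-260,-10,-38,0.1],[0,0,0.294,-311,-10,-38,0.1],[0,0,0.294,-311,-10,-38,0.1],[0,0,0.294,-311,-10,-38,0.1]]]}}

```text
time: 60.1
tool_pos: [0.5603, 0.0715, 0.25]
orientation: [0.728, 0.686, -0.0, -0.001]
wrist_force: [-0.0, 1.2, 0.5]
grip_width: 0.549
```

Emit:
{"method": "jog_arm", "body": {"deltas": [[[0,0,0,0,0,0,0.1],[0,0,0,0,0,0,0.1],[0,0,0,0,0,0,0.1],[0,0,0,0,0,0,0.1],[0,0,0,0,0,0,0.1],[0,0,0,0,0,0,0.1],[0,0,0,0,0,0,0.1],[0,0,0,0,0,0,0.1]]]}}

```text
time: 61.1
tool_pos: [0.5611, 0.0708, 0.2505]
orientation: [0.728, 0.686, 0.0, -0.0]
wrist_force: [-0.1, -0.2, 0.9]
grip_width: 0.548
```

Run:
```python
from h import *
st(); f=grab('wrist'); pancheck(f); hang(f)
X,c,uv=cloud(f); d=X-JO; jx=d@JX*1000; jy=d@JYv*1000; z=X[:,2]*1000
for y in(-40,40,80,115):
    k=(np.abs(jy-y)<4)&(z>27)&(z<32)&(jx>5)&(jx<80); print('keeper edge at y',y,'x-seat',(np.percentile(jx[k],1)+8).round(1) if k.sum() else None,k.sum())
t=grab('top'); hsv=cv2.cvtColor(t['img'],cv2.COLOR_RGB2HSV)
for nm,m in(('blue',(hsv[:,:,0]>105)&(hsv[:,:,0]<130)&(hsv[:,:,1]>150)),('green',(hsv[:,:,0]>50)&(hsv[:,:,0]<85)&(hsv[:,:,1]>120))):
    m=m.astype(np.uint8); m[300:]=0; n,l,s,cc=cv2.connectedComponentsWithStats(m); i=1+s[1:,4].argmax(); print(nm,cc[i],s[i,4])
```

```text
t 61.1 pos [0.5611 0.0708 0.2505] phi 86.57 z [ 0.  0. -1.] F [-0.1 -0.2  0.9] T [-0.04 -0.01  0.02] w 0.548 q [  2.  21.  92.   0.  67. -84.]
seat 0 no wood 0
seat 1 n 792 rim plane tilt deg [-0.4  0.1] h mm 5.6 | top c [-1.3 -0.5 43.7]
seat 2 n 720 rim plane tilt deg [-0.2 -0.1] h mm 5.5 | top c [-0.9 -1.4 43.5]
handle pts 627 angle world -160.0 z 0.0477 rmax 0.074
keeper edge at y -40 x-seat 25.6 138
keeper edge at y 40 x-seat 25.7 135
keeper edge at y 80 x-seat 26.4 137
keeper edge at y 115 x-seat 26.0 138
blue [243. 283.] 1
green [604. 157.] 1
```

Run:
```python
from h import *
for n in('jigA','jigB'): print(n); hang(dict(np.load(n+'.npz')))
g=grab('scene'); barcheck(g)
hsv=cv2.cvtColor(g['img'],cv2.COLOR_RGB2HSV); i0=cv2.cvtColor(cv2.cvtColor(cv2.imread('pics/scene0.png'),cv2.COLOR_BGR2RGB),cv2.COLOR_RGB2HSV)
for nm,lo,hi in(('blue',105,130),('green',45,85)):
  for h in(i0,hsv):
    m=((h[:,:,0]>lo)&(h[:,:,0]<hi)&(h[:,:,1]>120)&(h[:,:,2]>30)).astype(np.uint8); m[:170]=0; n,l,s,c=cv2.connectedComponentsWithStats(m); i=1+s[1:,4].argmax(); print(nm,c[i].round(1),s[i,4])
print(arm.job_done())
```

```text
jigA
handle pts 422 angle world -157.9 z 0.0477 rmax 0.073
jigB
handle pts 657 angle world -160.2 z 0.0478 rmax 0.074
px [436 196   1   1   1] n 1 rect mm [357.9 203.6] [0. 0.] 0.0 z 0.0252 corners [[358.0, 204.0], [358.0, 204.0], [358.0, 204.0], [358.0, 204.0]]
px [405 249   5   9  29] n 29 rect mm [555.8 218.8] [12.5 17.9] 86.8 z 0.0259 corners [[547.0, 213.0], [564.0, 212.0], [565.0, 225.0], [547.0, 226.0]]
px [474 222  23  71 640] n 640 rect mm [450.9 382.3] [203.8  28. ] 12.3 z 0.0245 corners [[348.0, 374.0], [354.0, 347.0], [553.0, 390.0], [547.0, 418.0]]
mat [448.9 383.6] [263.3 101. ] 13.6 2524
blue [375.2 205.5] 281
blue [375.1 205.4] 278
green [432.7 197. ] 230
green [432.4 197.3] 225
the job is handed in; nothing more can be done
None
```

The job is done and handed in at about 61 s of the 210 s allowed. I opened the toggle with the bar and laid the bar on its mat. The two wooden pans present then went in edge-first under the lip, into seats 2 and 1. Last, I swung the handle back to its locked stop with the bar and returned the bar to the middle of its mat.

While I was loading the pans, the bar was knocked about 2.5 cm aside on the mat. I measured its new position and picked it up from there.

**Last checks**
- **Pans:** both lie flat, tilted less than 0.5°, with the disc top 5.5–5.6 mm above the seat floor (6 mm expected).
- **Keeper:** its edge is 25.6–26.4 mm from the seat centres, against 25 mm when locked.
- **Handle:** it reads the same as at the start in the views I compared. The wrist camera gives -160.0° against -157.9° and -160.2° in the two starting views; the scene camera gives about -157.7°.
- **Bar:** it is within about 1 mm of the mat's centre across the mat. Along the mat the centre is less certain, because the mat's length measured a few mm short in the wrist views.
- **Bystanders:** the blue and green pans have not moved. I did not measure the candlestick, jar or brush at the end, but nothing went near them.

**Checks that failed or disagreed**
- The limit of 40 pictures ran out before the second pan went in, so all later checks used depth, colour masks and force readings.
- In the last top-camera image my search for the blue and green pans found nothing. Their positions come from the scene camera.

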